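Unmask a coated cover on the slide jig and send it to the marking head

ROBOT

A 6-joint arm with a two-finger parallel gripper is mounted at the origin on the work surface. World frame = base frame: x ahead of the robot, y to its left, z up, the work surface at z = 0. Lengths are in m, angles in rad, forces in N, time in s.
With the tool pointing down it reaches from about 0.325 to 0.775 m from the base axis. Payload 5.5 kg.
Tool frame: the origin (TCP) lies midway between the tips of the shut fingers; the grasp point (between the pads) lies 19 mm behind it; z points along the fingers, x is the direction in which the jaws open and shut, and the axes are right-handed (so a half turn about z gives the same grasp; the last joint's range is limited). The gripper opens to 88 mm and grips with 3 to 60 N. Pads are 20 mm wide; open, the fingers measure 115 mm over their backs; the gripper's body (75 mm by 178 mm) begins 61 mm behind the grasp point.
Start: joints at [1.177, 0.091, 1.231, -0, 1.82, -0.057], TCP at [0.198, 0.566, 0.195] pointing down, gripper open.
Joint ranges: [-2.87, 2.87], [-0.86, 2.18], [0.17, 2.46], [-1.51, 4.65], [0.06, 2.69], [-2.65, 2.65]. Speed limits (rad/s): [2.57, 2.57, 3.01, 3.14, 3.14, 3.14].

INTERFACE

Orientations are given as a unit quaternion [w, x, y, z].
In Python, from rig import state, snapshot, finish_job, find_in gives the robot as it stands.
- The arm moves only by the tool servo_tool, never from a script. Its argument "motion" is a list that holds one entry, the list of rows, each a list of 7 numbers: the shift along the tool's x, y, z in m, then the turn, a rotation vector about the tool's x, y, z in rad, then the closure in counts, from 0 (fully open) to 255 (shut). A call has 1 to 8 rows; each row shifts and turns the pose as measured when the row begins, along the tool's axes as they then stand; what a row does not reach is not made up. A row lasts 1/10 s, in which the tool goes at most 50 mm and 8.59 degrees, less where a joint would pass 70% of its speed; a pose out of reach is approached as far as the arm can. A call with a gripper value outside its range is refused whole. The fingers move at their own pace and stop on an object; "grip_force" is the grip in N (left out, the last holds). Time passes only in rows, so rows that do not move let the fingers close. It gives the time, the measured TCP pose, the force and the opening at its end, in the units of the state.
- state(): the state, without advancing time (a new reading comes with each control period).
- snapshot(name): name is "side" or "top" or "wrist"; returns a dict with "pixels" (384x512x3 uint8, red, green, blue), "camera_matrix" (3x3 intrinsics, pixels), "dist" ([k1, k2, p1, p2, k3] as OpenCV has them; the pictures are not rectified), "origin" and "attitude" of the camera in the world; the wrist camera has in their place "tool_from_camera" (4x4, takes a point from camera to tool coordinates, whose origin is the TCP and whose axes are the tool frame's). Camera axes: x right, y down, z forward; pixel columns grow to the right and rows downward; lengths in m; the calibration is good to about 2 mm. A picture is of the moment at which its call begins: read the wrist's pose just before it. There is no depth.
- finish_job(): hands the job in, once; it reports no verdict.
Trained networks look in a picture, given as the dict that the camera call returned (one of the last four; its "shot" number tells which), for a name from the list of things; names that differ only in an ending like _2 or _b are one class to them, and where a whole thing is asked for, a point or a joint stands for the part that bears it (a point fixed in the world has none). Each returns a list of dicts, best first, with "confidence" (0 to 1); they miss things now and then, are a little off and sometimes report something else, mostly with a low value. They report only what shows in the picture. A call takes as long as a camera call. They do not tell look-alikes from the thing itself.
- find_in(picture, query): "box" ([centre column, centre row, width, height] in pixels, round what is visible of it).
The state is a dict: "clock": time; "joint_positions": joint angles; "qd": joint speeds; "tau": joint torques, N m; "tool_pos": TCP position; "eef_rot": TCP orientation; "ft_force": force on the tool from outside, world axes, zero at the start; "torque": the same for the moment, N m; "width": finger opening in m.
Only numpy, scipy, OpenCV 4.12 (cv2) and the standard library are available. Lean on these libraries where they do the work, as an engineer would, in place of code of your own. Each camera call takes 0.05 s, during which the arm holds its last target. There are 200 camera calls.

TASK

Push the jig along its rail from the white mark to the yellow mark (the middle stop) with all its plugs still in. There, rock every orange masking plug side to side while easing it up until it comes out of the blue cover, without hoisting the cover off the jig, and put them all in the white tray. Then push the jig on to the green mark at the marking head, with the cover lying flat on it, and leave the cup, jar and vice alone.

Things in the scene. Friction and masses are not known exactly. Their poses are not given: they have to be found in the camera images.
- rail: fixed steel slide base, 180 (x) x 520 (y) x 12 mm. Origin: centre of its underside on the bench; y is the push direction, towards the grey marking head (beyond y 210, 150 mm high); x points away from the robot. White, yellow and green marks on its near edge at y -130, 0 and +130 mm are the three stops
- jig (a joint): travel of the aluminium jig along the rail's +y, m: 0 at the white mark (start), 0.13 at yellow, 0.26 at green (end stop 0.263); a red pointer on its near edge shows the mark. It clicks into a sprung detent at each stop (about 12 N to leave one) and drags with 2 N. Plate 150 (x) x 185 (y) mm, top 42 mm above the bench
- jig_knob (a point): grip point on the black upright knob (diameter 22 mm) on the trailing (-y) end of the jig, 73 mm above the bench; the knob's top is 17 mm higher, its steel neck starts 17 mm lower. Pinch it across the rail's x and drag or push along the rail's y. The cover's edge is 28 mm from the knob's axis
- cover (a joint): how far the blue cover is hoisted straight up off the jig, m: 0 lying flat. Cover 132 x 132 x 38 mm, 0.9 kg, top 80 mm above the bench; lies loose on hidden dowels and drops back by its weight. Its four bores lie at +-36 mm in the rail's x and y from the cover's middle, which is level with the pointer
- plug1: orange ribbed tapered plug, 30 g, near trailing bore; may be absent. Origin: middle of its flange's underside (cover top), z up. Flange 35 (x) x 22 (y), z 0 to 6 mm. Tab 22 (x) x 12 (y), z 6 to 42: pinch across y at z 28. Stem to z -23. Tilt it about its y 0.2 to 0.3 rad each way, pivot near the origin, rising 1 to 2 mm a swing; free after 17 mm. A straight pull hoists the cover
- plug2: orange masking plug like plug1 (same size, origin, axes and way of coming out), in the cover's near side, leading bore; may be absent. Its ribs are on its +x and -x faces, 5 mm apart, held by spring clips in the bore
- plug3: orange masking plug like plug1 (same size, origin, axes and way of coming out), in the cover's far side, trailing bore; may be absent. Its ribs are on its +x and -x faces, 5 mm apart, held by spring clips in the bore
- plug4: orange masking plug like plug1 (same size, origin, axes and way of coming out), in the cover's far side, leading bore; may be absent. Its ribs are on its +x and -x faces, 5 mm apart, held by spring clips in the bore
- tray: loose white tray, 160 (x) x 120 (y) x 40 mm high outside, walls and floor 4 mm, 0.5 kg. Origin: centre of its underside
- pen_cup: white plastic cup, diameter 68, height 85 mm, a bystander; origin under its centre
- wax_jar: amber glass jar with white cap, diameter 64, height 55 mm, a bystander; origin under its centre
- vice: small steel vice, 50 x 70 x 42 mm, a bystander; origin under its centre
Not all that is in view belongs to the job. Leave any turquoise look-alike of the plug1 alone.

How it is judged:
On the way, in this order (a step that is already met when the one before it is completed fails the run):
1. the jig stands at the yellow mark (within 6 mm) with every plug still seated in the cover (value of joint jig between 0.124 and 0.136 m and z of plug1 in the frame of rail between 0.07 and 0.088 m and x of plug1 in the frame of rail between -0.048 and -0.024 m and y of plug1 in the frame of rail between -0.052 and -0.02 m and z of plug2 in the frame of rail between 0.07 and 0.088 m and x of plug2 in the frame of rail between -0.048 and -0.024 m and y of plug2 in the frame of rail between 0.02 and 0.052 m and z of plug3 in the frame of rail between 0.07 and 0.088 m and x of plug3 in the frame of rail between 0.024 and 0.048 m and y of plug3 in the frame of rail between -0.052 and -0.02 m and z of plug4 in the frame of rail between 0.07 and 0.088 m and x of plug4 in the frame of rail between 0.024 and 0.048 m and y of plug4 in the frame of rail between 0.02 and 0.052 m), for 0.2 s.
2. every plug is in the tray while the jig is still at the yellow mark (within 6 mm) (value of joint jig between 0.124 and 0.136 m and x of plug1 in the frame of tray between -0.08 and 0.08 m and y of plug1 in the frame of tray between -0.06 and 0.06 m and z of plug1 in the frame of tray between 0 and 0.06 m and x of plug2 in the frame of tray between -0.08 and 0.08 m and y of plug2 in the frame of tray between -0.06 and 0.06 m and z of plug2 in the frame of tray between 0 and 0.06 m and x of plug3 in the frame of tray between -0.08 and 0.08 m and y of plug3 in the frame of tray between -0.06 and 0.06 m and z of plug3 in the frame of tray between 0 and 0.06 m and x of plug4 in the frame of tray between -0.08 and 0.08 m and y of plug4 in the frame of tray between -0.06 and 0.06 m and z of plug4 in the frame of tray between 0 and 0.06 m), for 0.2 s.
At the end, for the whole second after the job is handed in: The jig rests at the green mark (travel 0.26 m within 6 mm), the cover lies flat on it (within 3 mm), every plug lies at rest inside the upright tray, and nothing is held (value of joint jig between 0.254 and 0.266 m and x of plug1 in the frame of tray between -0.08 and 0.08 m and y of plug1 in the frame of tray between -0.06 and 0.06 m and z of plug1 in the frame of tray between 0 and 0.06 m and x of plug2 in the frame of tray between -0.08 and 0.08 m and y of plug2 in the frame of tray between -0.06 and 0.06 m and z of plug2 in the frame of tray between 0 and 0.06 m and x of plug3 in the frame of tray between -0.08 and 0.08 m and y of plug3 in the frame of tray between -0.06 and 0.06 m and z of plug3 in the frame of tray between 0 and 0.06 m and x of plug4 in the frame of tray between -0.08 and 0.08 m and y of plug4 in the frame of tray between -0.06 and 0.06 m and z of plug4 in the frame of tray between 0 and 0.06 m and value of joint cover below 0.003 m and angle between tray's own z axis and vertical below 0.1 rad and contact force between the fingers and anything else below 0.1 N and linear speed of each of plug1, plug2, plug3, plug4 below 0.03 m/s); the robot touches nothing.
It fails at once if the cover is hoisted more than 12 mm off the jig (value of joint cover above 0.012 m).
It fails at once if the cup is moved more than 30 mm (distance of pen_cup from where it was at the start of the episode above 0.03 m).
It fails at once if the jar is moved more than 30 mm (distance of wax_jar from where it was at the start of the episode above 0.03 m).
It fails at once if the vice is moved more than 30 mm (distance of vice from where it was at the start of the episode above 0.03 m).
Of plug1, plug2, plug3, plug4 only 2 to 4 are there at a start; the rules pass over those that are not, and their reading is None.
At some moment in a run one of tray may be knocked a few centimetres aside while the robot is not near it.
Once in a run the grip may slacken for a moment while it holds something.
It also fails if it takes over 210 s, if anything falls off the work surface, if the arm or the gripper's body presses on something with over 40 N, if the wrist force passes 120 N, or if a joint passes its speed limit or range.

## Working session

There is one attempt and no reset: what is moved stays moved. The work goes in short steps, Python scripts to look and compute and a tool call to move; the robot and the scene stay as the last step left them, time stands still between calls to the robot, and variables do not carry over. Pictures are saved under pics/ and viewed, about 12 in all and at most 16, crops included, and the job is handed in when it is done.

Besides the shell and the picture viewer there is one more tool, called after "Emit:" by a JSON object that holds its "api" and its "payload". servo_tool: Moves the arm, as the interface text tells. Its arguments: {"type":"object","properties":{"motion":{"type":"array","items":{"type":"array","items":{"type":"array","items":{"type":"number"}}}},"grip_force":{"type":"number"}},"required":["motion"]}

```bash
ls; mkdir -p pics; cat > h.py <<'E'
import numpy as np, cv2
from rig import state, snapshot, finish_job, find_in
from scipy.spatial.transform import Rotation as R
def rot(q): return R.from_quat([q[1],q[2],q[3],q[0]]).as_matrix()
def cam(p,s=None):
    if 'tool_from_camera' in p:
        T=np.array(p['tool_from_camera']);M=rot(s['eef_rot'])
        return M@T[:3,3]+np.array(s['tool_pos']), M@T[:3,:3]
    a=np.array(p['attitude'],float)
    return np.array(p['origin'],float), (a if a.shape==(3,3) else rot(a))
def ray(p,uv,z,s=None):
    o,A=cam(p,s)
    n=cv2.undistortPoints(np.array([[uv]],float),np.array(p['camera_matrix'],float),np.array(p['dist'],float))[0,0]
    d=A@np.array([n[0],n[1],1]); return o+d*(z-o[2])/d[2]
def proj(p,X,s=None):
    o,A=cam(p,s); x=A.T@(np.array(X)-o)
    return cv2.projectPoints(x.reshape(1,1,3),np.zeros(3),np.zeros(3),np.array(p['camera_matrix'],float),np.array(p['dist'],float))[0].ravel()
def save(p,n): cv2.imwrite('pics/'+n,p['pixels'][:,:,::-1])
E
python3 - <<'E'
from h import *
s=state();print(s)
for c in ['top','side']:
    p=snapshot(c);save(p,c+'0.png')
    print(c,p.get('origin'),p.get('attitude'))
    H=dict(rail=.012,jig_knob=.09,cover=.08,plug1=.12,tray=.04,pen_cup=.085,wax_jar=.055,vice=.042)
    for q,z in H.items():
        for d in find_in(p,q)[:6]:
            b=d['box'];print(q,np.round(b),round(d['confidence'],2),np.round(ray(p,b[:2],z),3))
E
```

```text
pics
{'clock': 0.0, 'joint_positions': array([ 1.17727170e+00,  9.18358941e-02,  1.23188170e+00,  1.64282560e-05,
        1.81977149e+00, -5.66990676e-02]), 'qd': array([ 9.19550573e-04,  4.36260511e-07, -2.15806888e-03,  1.03846546e-04,
       -4.33286907e-05,  6.61205400e-04]), 'tau': array([ 1.27031355e-03, -4.46456587e+01, -4.06442928e+01,  6.97904779e-02,
        2.90826440e-02, -1.41130595e-04]), 'tool_pos': array([0.19815994, 0.56597081, 0.19412303]), 'eef_rot': array([ 4.97164627e-04,  8.15624820e-01,  5.78580378e-01, -8.07469296e-04]), 'ft_force': array([-0.01861914,  0.28620713,  0.01658461]), 'torque': array([0.00979336, 0.00148386, 0.04828381]), 'width': 0.08776931501247019}
top [ 0.49016495 -0.13698215  1.01708807] [ 0.01539206 -0.7055172   0.70793292 -0.02897501]
rail [137. 213. 256.  82.] 0.95 [0.514 0.156 0.012]
jig_knob [221. 208.  75.  69.] 0.71 [ 0.525 -0.075  0.09 ]
cover [212. 207.  53.  53.] 0.79 [ 0.529 -0.052  0.08 ]
cover [197. 224.  13.  15.] 0.53 [ 0.487 -0.014  0.08 ]
plug1 [274. 269.  12.  15.] 0.61 [ 0.378 -0.202  0.12 ]
plug1 [199. 223.  11.  13.] 0.49 
[... 521 characters left out ...]
9.  21.] 0.73 [ 0.49  -0.022  0.09 ]
jig_knob [257. 235.  93.  84.] 0.62 [ 0.519 -0.01   0.09 ]
cover [253. 235.  79.  64.] 0.78 [ 0.529 -0.02   0.08 ]
cover [272. 233.  20.  22.] 0.37 [ 0.497 -0.033  0.08 ]
plug1 [273. 233.  22.  24.] 0.88 [0.488 0.018 0.12 ]
plug1 [342. 212.  18.  23.] 0.88 [ 0.377 -0.066  0.12 ]
plug1 [336. 266.  16.  32.] 0.79 [0.387 0.077 0.12 ]
plug1 [342. 237.  12.  33.] 0.56 [0.378 0.005 0.12 ]
tray [274. 176.  73.  41.] 0.82 [ 0.532 -0.312  0.04 ]
pen_cup [110. 281.  54.  62.] 0.72 [0.717 0.14  0.085]
wax_jar [144. 231.  32.  39.] 0.94 [ 0.741 -0.021  0.055]
vice [177. 194.  26.  30.] 0.89 [ 0.739 -0.18   0.042]
vice [273. 233.  20.  24.] 0.67 [ 0.499 -0.082  0.042]
```

```bash
python3 - <<'E'
import cv2,numpy as np
a=cv2.imread('pics/top0.png');b=cv2.imread('pics/side0.png')
c=cv2.resize(a[150:300,140:300],None,fx=3.6,fy=3.6,interpolation=2)
cv2.imwrite('pics/a.png',a)
d=cv2.resize(b[180:330,190:390],None,fx=3,fy=3,interpolation=2)
m=np.zeros((600,800,3),np.uint8)
c=cv2.resize(a[160:280,30:380],(800,274),interpolation=2)
d=cv2.resize(b[150:310,90:360],(540,320),interpolation=2)
m[:274]=c;m[280:600,:540]=d;cv2.imwrite('pics/b.png',m)
E
```

```text
(no output)
```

View pics/top0.png

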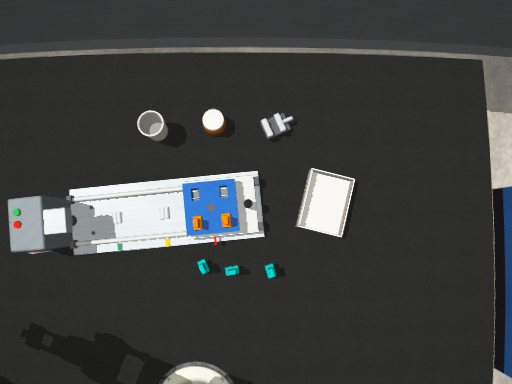

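View pics/b.png

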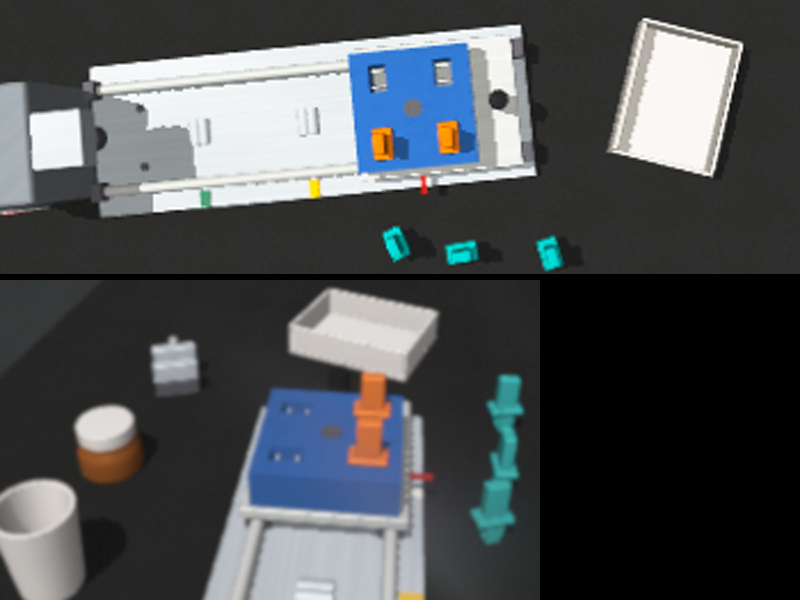

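The blue cover at pixels (211,207) carries two orange plugs: one trailing/near at (226,220), which is plug1, and one leading/near at (197,223), which is plug2. The far bores at (196,194) and (224,192) are empty. The turquoise pieces at (204,266), (232,270) and (270,270) are look-alikes standing on the bench, so I leave them alone. The enlarged crop confirms this. Next I fit the rail frame from the marks, knob and cover.

```bash
cat > fit.py <<'E'
from h import *
def blob(p,cond,roi):
    hsv=cv2.cvtColor(p['pixels'],cv2.COLOR_RGB2HSV).astype(int)
    m=cond(hsv[...,0],hsv[...,1],hsv[...,2]); k=np.zeros_like(m);x0,x1,y0,y1=roi;k[y0:y1,x0:x1]=1
    v,u=np.nonzero(m&k); return np.array([u.mean(),v.mean()]) if len(u) else None,len(u)
E
python3 - <<'E'
from fit import *
p=snapshot('top')
Y=lambda h,s,v:(h>20)&(h<35)&(s>150)&(v>120)
G=lambda h,s,v:(h>50)&(h<88)&(s>80)&(v>60)
Rr=lambda h,s,v:((h<6)|(h>174))&(s>150)&(v>100)
P={}
for n,c,roi,z in [('yel',Y,(155,180,230,255),.012),('grn',G,(112,130,235,255),.012),('red',Rr,(208,224,232,248),.03)]:
    b,k=blob(p,c,roi);P[n]=ray(p,b,z);print(n,b,k,P[n])
d=P['yel'][:2]-P['grn'][:2];print(np.linalg.norm(d))
hsv=cv2.cvtColor(p['pixels'],cv2.COLOR_RGB2HSV)
m=((hsv[...,0]>100)&(hsv[...,0]<125)&(hsv[...,1]>120)&(hsv[...,2]>60)).astype(np.uint8);m[:,260:]=0;m[:,:170]=0
c=cv2.convexHull(np.argwhere(m)[:,::-1].astype(np.int32));r=cv2.minAreaRect(c);bx=cv2.boxPoints(r)
Q=np.array([ray(p,q,.08)[:2] for q in bx]);print(Q,Q.mean(0))
# knob: dark blob
m=(p['pixels'].max(2)<50);m[:198]=0;m[211:]=0;m[:,:240]=0;m[:,256:]=0
v,u=np.nonzero(m);b=[u.mean(),v.mean()];print('knob',b,len(u),ray(p,b,.085))
g=[find_in(p,'tray')[0]['box'][:2]];print(ray(p,g[0],.03))
print((cv2.minAreaRect(np.argwhere(((p['pixels'].min(2)>130))[160:245,290:365]).astype(np.float32))))
s=state();M=rot(s['eef_rot']);print('toolx',M[:,0],'yaw',np.arctan2(M[1,0],M[0,0]))
E
```

```text
yel [167.375   242.53125] 32 [0.43577636 0.07379828 0.012     ]
grn [119.57692308 246.76923077] 26 [0.4241008  0.20370209 0.012     ]
red [214.875  241.0625] 16 [ 0.44047087 -0.05509819  0.03      ]
0.13042744738899315
[[ 0.58756321  0.02483962]
 [ 0.59996055 -0.10683382]
 [ 0.4690204  -0.11930772]
 [ 0.45674161  0.01129744]] [ 0.52832144 -0.04750112]
knob [np.float64(248.16129032258064), np.float64(203.41935483870967)] 31 [ 0.53641927 -0.14247984  0.085     ]
[ 0.53799625 -0.34550909  0.03      ]
((42.00655746459961, 35.527862548828125), (46.953060150146484, 60.924461364746094), 76.75948333740234)
toolx [3.30455875e-01 9.43821442e-01 5.85355608e-06] yaw 1.2340097823291343
```

```bash
cat >> h.py <<'E'
C0=np.array([.5163,.082]);YAW=.092
EX=np.array([np.cos(YAW),np.sin(YAW)]);EY=np.array([-EX[1],EX[0]])
def rail(X): d=np.array(X)[:2]-C0; return np.array([d@EX,d@EY,X[2]])
def rep():
    s=state();M=rot(s['eef_rot'])
    print('t',s['clock'],'rail',np.round(rail(s['tool_pos']),4),'yaw-YAW',round(np.arctan2(M[1,0],M[0,0])-YAW,3),'z',np.round(M[:,2],3),'F',np.round(s['ft_force'],1),'w',round(s['width'],4),'j',np.round(s['joint_positions'],2))
    return s
E
python3 -c "
from h import *
rep();print(rail([.5363,-.1425,.08]))"
```

```text
t 1.0 rail [-0.2722  0.5115  0.1952] yaw-YAW 1.142 z [ 0.  0. -1.] F [ 0.1 -0.1  0.8] w 0.0882 j [ 1.18  0.09  1.23 -0.    1.82 -0.06]
[-0.00070946 -0.22538799  0.08      ]
```

Emit:
{"api": "servo_tool", "payload": {"motion": [[[0,0,0,0,0,0.143,0],[0,0,0,0,0,0.143,0],[0,0,0,0,0,0.143,0],[0,0,0,0,0,0.143,0],[0,0,0,0,0,0.143,0],[0,0,0,0,0,0.143,0],[0,0,0,0,0,0.143,0],[0,0,0,0,0,0.143,0]]]}}

```text
clock: 1.8
tool_pos: [0.1982, 0.5663, 0.1952]
eef_rot: [0.0, 1.0, 0.023, -0.0]
ft_force: [-0.5, -0.4, -0.3]
width: 0.0878
```

```bash
python3 -c "
from h import *
rep()"
```

```text
t 1.8 rail [-0.2722  0.5115  0.1952] yaw-YAW -0.046 z [-0. -0. -1.] F [-0.5 -0.4 -0.3] w 0.0878 j [1.18 0.09 1.23 0.   1.82 1.13]
```

Emit:
{"api": "servo_tool", "payload": {"motion": [[[0,0,-0.02,0,0,-0.044,0],[0.017,0.045,0,0,0,0,0],[0.017,0.045,0,0,0,0,0],[0.017,0.045,0,0,0,0,0],[0.017,0.045,0,0,0,0,0],[0.017,0.045,0,0,0,0,0],[0.017,0.045,0,0,0,0,0],[0.017,0.045,0,0,0,0,0]]]}}

```text
clock: 2.6
tool_pos: [0.3461, 0.2572, 0.2131]
eef_rot: [0.002, 0.999, 0.048, -0.0]
ft_force: [1.7, 0.7, -0.2]
width: 0.0879
```

```bash
python3 -c "
from h import *
rep()"
```

```text
t 2.6 rail [-0.1534  0.1901  0.2131] yaw-YAW 0.005 z [-0.001 -0.003 -1.   ] F [ 1.7  0.7 -0.2] w 0.0879 j [ 0.56 -0.36  1.61 -0.    1.89  0.46]
```

Tracks well. Remaining to knob: dx 0.153, dy −0.415.

Emit:
{"api": "servo_tool", "payload": {"motion": [[[0.017,0.046,0,0,0,0,0],[0.017,0.046,0,0,0,0,0],[0.017,0.046,0,0,0,0,0],[0.017,0.046,0,0,0,0,0],[0.017,0.046,0,0,0,0,0],[0.017,0.046,0,0,0,0,0],[0.017,0.046,0,0,0,0,0],[0.017,0.046,0,0,0,0,0]]]}}

```text
clock: 3.4
tool_pos: [0.5176, -0.1046, 0.2172]
eef_rot: [0.001, 0.999, 0.048, 0.004]
ft_force: [0.4, 0.0, 0.6]
width: 0.0874
```

Emit:
{"api": "servo_tool", "payload": {"motion": [[[0.0,0.0,0,0,0,0,0],[0,0,0,0,0,0,0]]]}}

```text
clock: 3.6
tool_pos: [0.5183, -0.1102, 0.2151]
eef_rot: [0.001, 0.999, 0.045, 0.003]
ft_force: [-0.2, 0.2, -0.7]
width: 0.088
```

```bash
python3 -c "
from h import *
s=rep();p=snapshot('wrist');save(p,'w1.png')
for q in ['jig_knob','cover','plug1']:
  for d in find_in(p,q)[:3]:
    b=d['box'];z={'jig_knob':.085,'cover':.08,'plug1':.12}[q];print(q,np.round(b),round(d['confidence'],2),rail(ray(p,b[:2],z,s)))
print(proj(p,np.r_[C0-.224*EY,.09],s))
"
```

```text
t 3.6 rail [-0.0156 -0.1915  0.2151] yaw-YAW -0.003 z [ 0.005 -0.002 -1.   ] F [-0.2  0.2 -0.7] w 0.088 j [-0.27 -0.1   1.38 -0.    1.85 -0.36]
jig_knob [258. 134. 150. 161.] 0.77 [-0.00787983 -0.14651835  0.085     ]
cover [268. 118. 131. 133.] 0.87 [ 0.00231341 -0.13039373  0.08      ]
plug1 [126. 228.  34.  27.] 0.88 [-0.14161117 -0.2369265   0.12      ]
plug1 [132.  90.  41.  25.] 0.88 [-0.12197871 -0.10412868  0.12      ]
plug1 [235. 158.  33.  22.] 0.75 [-0.0301755  -0.16615693  0.12      ]
[265.18754191 206.32853286]
```

View pics/w1.png

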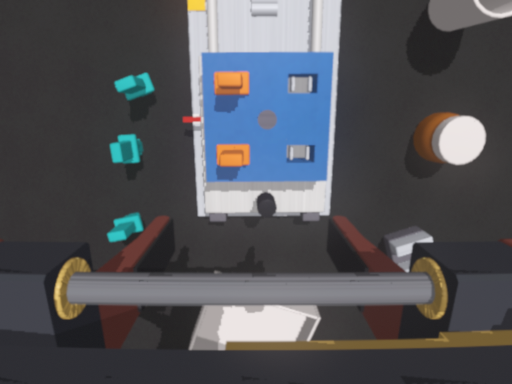

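The wrist view shows the knob at (266,203), where it was predicted at (265,206), and two orange plugs on the cover. I go down onto the knob.

Emit:
{"api": "servo_tool", "payload": {"motion": [[[0.0155,0.032,0.01,0,0,0,0],[0,0,0.035,0,0.004,0,0],[0,0,0.035,0,0,0,0],[0,0,0.035,0,0,0,0],[0,0,0,0,0,0,0]]]}}

```text
clock: 4.3
tool_pos: [0.5399, -0.133, 0.1024]
eef_rot: [0.002, 0.999, 0.052, 0.01]
ft_force: [0.1, -0.0, -1.4]
width: 0.0875
```

```bash
python3 -c "
from h import *
rep()"
```

```text
t 4.3 rail [ 0.0037 -0.2162  0.1024] yaw-YAW 0.012 z [ 0.02  -0.004 -1.   ] F [ 0.1 -0.  -1.4] w 0.0875 j [-0.3  -0.05  1.53  0.    1.63 -0.41]
```

Emit:
{"api": "servo_tool", "payload": {"motion": [[[-0.004,0.008,0.01,0.004,-0.02,0.012,0],[0,0,0.02,0,0,0,0],[0,0,0.015,0,0,0,0],[0,0,0,0,0,0,0]]]}}

```text
clock: 4.7
tool_pos: [0.5393, -0.1412, 0.0629]
eef_rot: [0.003, 0.999, 0.047, 0.003]
ft_force: [0.3, 0.8, -0.3]
width: 0.0878
```

```bash
python3 -c "
from h import *
rep()"
```

```text
t 4.7 rail [ 0.0024 -0.2244  0.0629] yaw-YAW 0.002 z [ 0.006 -0.005 -1.   ] F [ 0.3  0.8 -0.3] w 0.0878 j [-0.32 -0.02  1.57 -0.    1.58 -0.41]
```

Emit:
{"api": "servo_tool", "payload": {"motion": [[[-0.0025,0,0.009,0.005,-0.006,0,100],[0,0,0,0,0,0,180],[0,0,0,0,0,0,255],[0,0,0,0,0,0,255],[0,0,0,0,0,0,255],[0,0,0,0,0,0,255]]], "grip_force": 40}}

```text
clock: 5.3
tool_pos: [0.5389, -0.1424, 0.0583]
eef_rot: [0.001, 0.999, 0.047, 0.002]
ft_force: [0.2, 0.4, 0.5]
width: 0.0435
```

```bash
python3 -c "
from h import *
rep()"
```

```text
t 5.3 rail [ 0.0019 -0.2255  0.0583] yaw-YAW 0.002 z [ 0.005 -0.002 -1.   ] F [0.2 0.4 0.5] w 0.0435 j [-0.32 -0.01  1.58 -0.    1.57 -0.41]
```

Emit:
{"api": "servo_tool", "payload": {"motion": [[[-0.002,-0.001,0.004,0,-0.004,0,255],[0,0,0,0,0,0,255],[0,0,0,0,0,0,255],[0,0,0,0,0,0,255],[0,0,0,0,0,0,255],[0,0,0,0,0,0,255]]]}}

```text
clock: 5.9
tool_pos: [0.5396, -0.1414, 0.0543]
eef_rot: [0.002, 0.999, 0.047, 0.004]
ft_force: [1.0, -0.1, 0.2]
width: 0.0203
```

```bash
python3 -c "
from h import *
rep()"
```

```text
t 5.9 rail [ 0.0027 -0.2246  0.0543] yaw-YAW 0.003 z [ 0.007 -0.003 -1.   ] F [ 1.  -0.1  0.2] w 0.0203 j [-0.32 -0.01  1.59 -0.    1.56 -0.41]
```

Emit:
{"api": "servo_tool", "payload": {"motion": [[[0,-0.015,0,0,0,0,255],[0,-0.015,0,0,0,0,255],[0,-0.015,0,0,0,0,255],[0,-0.015,0,0,0,0,255],[0,-0.015,0,0,0,0,255],[0,-0.012,0,0,0,0,255]]]}}

```text
clock: 6.5
tool_pos: [0.5314, -0.0544, 0.0544]
eef_rot: [0.006, 0.999, 0.045, 0.004]
ft_force: [0.3, -2.8, 0.3]
width: 0.0205
```

```bash
python3 -c "
from h import *
rep()"
```

```text
t 6.5 rail [ 0.0025 -0.1372  0.0544] yaw-YAW -0.002 z [ 0.009 -0.011 -1.   ] F [ 0.3 -2.8  0.3] w 0.0205 j [-0.16 -0.08  1.65 -0.01  1.56 -0.25]
```

Emit:
{"api": "servo_tool", "payload": {"motion": [[[0,-0.014,0,0.008,0,0,255],[0,-0.013,0,0,0,0,255],[0,-0.009,0,0,0,0,255],[0,0,0,0,0,0,255],[0,0,0,0,0,0,255]]]}}

```text
clock: 7.0
tool_pos: [0.5274, -0.0129, 0.0543]
eef_rot: [0.002, 0.999, 0.047, 0.004]
ft_force: [0.3, -4.5, 0.9]
width: 0.0203
```

```bash
python3 -c "
from fit import *
rep()
p=snapshot('top')
b=blob(p,lambda h,s,v:(h>20)&(h<35)&(s>150)&(v>120),(155,180,230,255));print(b,rail(ray(p,b[0],.012)))
for z,roi in ((.03,(155,185,228,248)),): 
  b=blob(p,lambda h,s,v:((h<6)|(h>174))&(s>150)&(v>100),roi);print(b,rail(ray(p,b[0],z)) if b[1] else 0)
"
```

```text
t 7.0 rail [ 0.0023 -0.0955  0.0543] yaw-YAW 0.002 z [ 0.008 -0.003 -1.   ] F [ 0.3 -4.5  0.9] w 0.0203 j [-0.09 -0.09  1.67 -0.    1.56 -0.18]
(array([168.54545455, 243.27272727]), 11) [-0.08319721 -0.00373794  0.012     ]
(array([165.88888889, 244.77777778]), 9) [-0.08582453 -0.00018472  0.03      ]
```

Emit:
{"api": "servo_tool", "payload": {"motion": [[[0,-0.001,0,0,0,0,60],[0,0,0,0,0,0,60],[0,0,0,0,0,0,60],[0,0,0,0,0,0,60],[0,0,0,0,0,0,60],[0,0,0,0,0,0,60]]]}}

```text
clock: 7.65
tool_pos: [0.5267, -0.0118, 0.053]
eef_rot: [0.0, 0.999, 0.046, 0.003]
ft_force: [-0.0, 0.6, -0.6]
width: 0.0652
```

Emit:
{"api": "servo_tool", "payload": {"motion": [[[0,0,-0.02,0,0,0,60],[0,0,-0.04,0,0,0,60],[0,0,-0.04,0,0,0,60],[0,0,-0.04,0,0,0,60],[0,0,-0.02,0,0,0,60],[0,0,0,0,0,0,60]]]}}

```text
clock: 8.25
tool_pos: [0.5242, -0.0118, 0.2163]
eef_rot: [-0.0, 0.999, 0.046, 0.0]
ft_force: [0.1, 0.6, 0.2]
width: 0.0674
```

```bash
python3 -c "
from h import *
s=rep();p=snapshot('wrist');save(p,'w2.png')
for d in find_in(p,'plug1'): print(np.round(d['box']),round(d['confidence'],2),rail(ray(p,d['box'][:2],.11,s)))
t=snapshot('top');save(t,'t2.png');d=find_in(t,'tray')[0];print(d['box'],rail(ray(t,d['box'][:2],.03)),ray(t,d['box'][:2],.03))
for c in [(-.036,-.036),(-.036,.036),(0,0),(0,-.094)]: print(c,proj(p,np.r_[C0+c[0]*EX+c[1]*EY,.08 if c[0]==0 else .122],s))
"
```

```text
t 8.25 rail [-0.0007 -0.0942  0.2163] yaw-YAW -0.0 z [ 0.001  0.001 -1.   ] F [0.1 0.6 0.2] w 0.0674 j [-0.09 -0.11  1.39  0.    1.86 -0.18]
[217.  50.  35.  29.] 0.92 [-0.03201191  0.0284439   0.11      ]
[128. 169.  33.  26.] 0.89 [-0.12371215 -0.08186259  0.11      ]
[127. 224.  25.  32.] 0.63 [-0.13037958 -0.13937105  0.11      ]
[217. 125.  35.  19.] 0.61 [-0.03332455 -0.03853648  0.11      ]
[325.9, 204.4, 60.5, 71.1] [-0.02017456 -0.43148344  0.03      ] [ 0.53585126 -0.34951213  0.03      ]
(-0.036, -0.036) [212.81763925 122.29959133]
(-0.036, 0.036) [210.60526698  37.55155163]
(0, 0) [251.9797556   85.11226889]
(0, -0.094) [251.83541389 175.18109027]
```

View pics/w2.png

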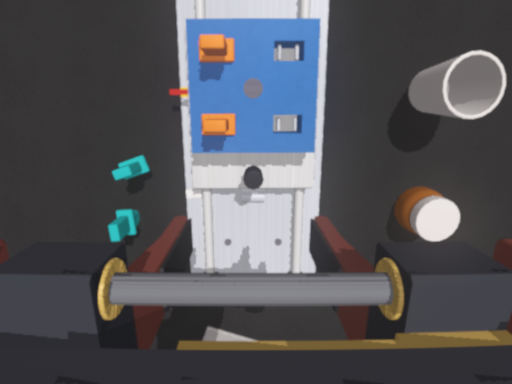

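The jig's pointer (178,92) sits next to the yellow mark (185,95), and both plugs are still seated. The projections are a few pixels off, so I'll check the travel against several cues.

```bash
python3 -c "
from fit import *
def cov(img,rng):
  hsv=cv2.cvtColor(img,cv2.COLOR_BGR2HSV);m=((hsv[...,0]>100)&(hsv[...,0]<125)&(hsv[...,1]>120)&(hsv[...,2]>60)).astype(np.uint8)
  m[:,:rng[0]]=0;m[:,rng[1]:]=0
  return np.array(cv2.minAreaRect(cv2.convexHull(np.argwhere(m)[:,::-1].astype(np.int32)))[0])
t=snapshot('top')
a=cov(cv2.imread('pics/top0.png'),(170,260));b=cov(cv2.imread('pics/t2.png'),(120,260))
print(a,b,rail(ray(t,a,.08)),rail(ray(t,b,.08)))
s=state();p=snapshot('wrist');c=cov(p['pixels'][:,:,::-1],(180,330));print(c,rail(ray(p,c,.08,s)))
i=p['pixels']
print(blob(p,lambda h,s,v:((h<6)|(h>174))&(s>150)&(v>80),(165,192,80,105)),blob(p,lambda h,s,v:(h>20)&(h<35)&(s>130)&(v>100),(165,195,80,110)))
cv2.imwrite('pics/crop.png',cv2.resize(i[75:110,160:210,::-1],None,fx=10,fy=10,interpolation=0))
hsv=cv2.cvtColor(i,cv2.COLOR_RGB2HSV)
m=((hsv[...,0]>5)&(hsv[...,0]<20)&(hsv[...,1]>150)).astype(np.uint8);m[:,:190]=0;m[:,250:]=0;m[150:]=0
n,l,st,ce=cv2.connectedComponentsWithStats(m)
for k in range(1,n):
  if st[k,4]>50: print(st[k],rail(ray(p,ce[k],.1,s)))
"
```

```text
[210.27009583 206.9577179 ] [147.5 235.5] [-0.00018389 -0.13016668  0.08      ] [-0.05655424  0.0331152   0.08      ]
[256.52319336  85.14453888] [1.35796446e-03 5.22606320e-05 8.00000000e-02]
(array([178.51162791,  91.61627907]), 86) (array([185.66666667,  95.66666667]), 9)
[202  35  34  26 679] [-0.03433539  0.03193464  0.1       ]
[205 115  32  20 637] [-0.03356229 -0.0380936   0.1       ]
```

View pics/crop.png

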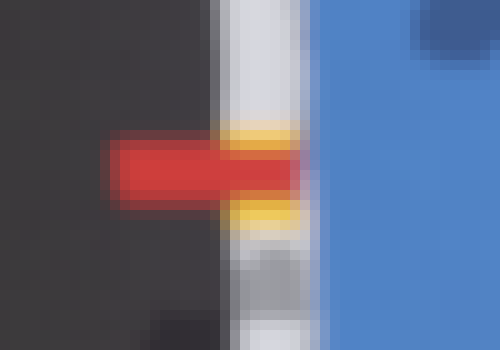

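The pointer is centred on the yellow mark and the cover centre measures about (0.001, 0). Now I turn the tool so the jaws pinch along the rail's y.

Emit:
{"api": "servo_tool", "payload": {"motion": [[[0,0,0,0,0,0.137,60],[0,0,0,0,0,0.137,60],[0,0,0,0,0,0.137,60],[0,0,0,0,0,0.137,60],[0,0,0,0,0,0.137,60],[0,0,0,0,0,0.137,60],[0,0,0,0,0,0.137,60],[0,0,0,0,0,0.137,60]]]}}

```text
clock: 9.35
tool_pos: [0.518, -0.0112, 0.1974]
eef_rot: [0.006, 0.866, -0.5, -0.013]
ft_force: [-0.3, -0.3, 0.2]
width: 0.067
```

Emit:
{"api": "servo_tool", "payload": {"motion": [[[0,0,0,0,0,0.137,80],[0,0,0,0,0,0.137,80],[0,0,0,0,0,0.137,80],[-0.03,0.017,0,0,0,0,80],[-0.028,0.017,0,0,0,0,80],[0,0,0,0,0,0,80]]]}}

```text
clock: 9.95
tool_pos: [0.4746, 0.0443, 0.1888]
eef_rot: [0.014, 0.738, -0.675, -0.018]
ft_force: [0.6, -0.6, 1.3]
width: 0.0599
```

```bash
python3 -c "
from h import *
s=rep()"
```

```text
t 9.95 rail [-0.045  -0.0337  0.1888] yaw-YAW -1.574 z [-0.045  0.004 -0.999] F [ 0.6 -0.6  1.3] w 0.0599 j [ 0.02 -0.2   1.52  0.01  1.86  1.5 ]
```

```bash
cat >> h.py <<'E'
def need(rx,ry,z,tilt=0,yo=-np.pi/2):
    s=rep();M=rot(s['eef_rot'])
    T=R.from_euler('z',YAW+yo).as_matrix()@np.diag([1,-1,-1.])@R.from_euler('x',tilt).as_matrix()
    X=np.r_[C0+rx*EX+ry*EY,z]
    print('shift',np.round(M.T@(X-s['tool_pos']),4),'turn',np.round(R.from_matrix(M.T@T).as_rotvec(),3))
E
python3 -c "
from h import *
need(-.035,-.036,.15)"
```

```text
t 9.95 rail [-0.045  -0.0337  0.1888] yaw-YAW -1.574 z [-0.045  0.004 -0.999] F [ 0.6 -0.6  1.3] w 0.0599 j [ 0.02 -0.2   1.52  0.01  1.86  1.5 ]
shift [ 0.0025 -0.0117  0.0383] turn [ 0.044  0.008 -0.003]
```

Emit:
{"api": "servo_tool", "payload": {"motion": [[[0.0025,-0.0117,0.02,0.044,0.008,-0.003,80],[0,0,0.018,0,0,0,80],[0,0,0,0,0,0,80]]]}}

```text
clock: 10.25
tool_pos: [0.4855, 0.0424, 0.1466]
eef_rot: [0.001, 0.739, -0.673, -0.0]
ft_force: [-0.1, 0.0, -0.1]
width: 0.0603
```

```bash
python3 -c "
from h import *
need(-.035,-.036,.089)"
```

```text
t 10.25 rail [-0.0343 -0.0366  0.1466] yaw-YAW -1.569 z [-0.001 -0.001 -1.   ] F [-0.1  0.  -0.1] w 0.0603 j [ 0.02 -0.22  1.61 -0.    1.75  1.5 ]
shift [-0.0007  0.0006  0.0576] turn [ 0.001 -0.001  0.002]
```

Emit:
{"api": "servo_tool", "payload": {"motion": [[[-0.001,0.001,0.018,0,0,0,80],[0,0,0.018,0,0,0,80],[0,0,0.016,0,0,0,80],[0,0,0,0,0,0,80]]]}}

```text
clock: 10.65
tool_pos: [0.4849, 0.0413, 0.0927]
eef_rot: [0.002, 0.739, -0.674, -0.0]
ft_force: [0.2, -0.8, -0.2]
width: 0.0604
```

```bash
python3 -c "
from h import *
need(-.035,-.036,.09)
s=state();p=snapshot('wrist');save(p,'w3.png')"
```

```text
t 10.65 rail [-0.035  -0.0377  0.0927] yaw-YAW -1.571 z [-0.003 -0.002 -1.   ] F [ 0.2 -0.8 -0.2] w 0.0604 j [ 0.02 -0.21  1.7  -0.    1.65  1.49]
shift [-0.0017 -0.      0.0027] turn [ 0.003 -0.002  0.   ]
```

View pics/w3.png

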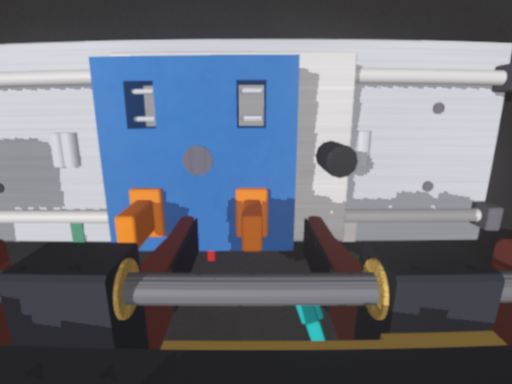

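plug1 at (252,220) lies midway between the fingers, with plug2 at (140,215) clear of them. I close on it.

Emit:
{"api": "servo_tool", "payload": {"motion": [[[-0.0015,0,0.003,0.003,0,0,255],[0,0,0,0,0,0,255],[0,0,0,0,0,0,255],[0,0,0,0,0,0,255],[0,0,0,0,0,0,255],[0,0,0,0,0,0,255],[0,0,0,0,0,0,255],[0,0,0,0,0,0,255]]], "grip_force": 45}}

```text
clock: 11.5
tool_pos: [0.4876, 0.0428, 0.0955]
eef_rot: [-0.002, 0.739, -0.674, 0.004]
ft_force: [-0.0, 0.2, 0.0]
width: 0.0013
```

```bash
python3 -c "
from h import *
need(-.035,-.036,.09)"
```

```text
t 11.5 rail [-0.0322 -0.0364  0.0955] yaw-YAW -1.571 z [ 0.009 -0.002 -1.   ] F [-0.   0.2  0. ] w 0.0013 j [ 0.02 -0.22  1.7  -0.    1.65  1.5 ]
shift [-0.0004  0.0029  0.0054] turn [-0.008 -0.003  0.   ]
```

```bash
python3 -c "
from h import *
s=state();p=snapshot('wrist');q=snapshot('side')
a=p['pixels'][150:290,90:350,::-1];b=q['pixels'][200:340,190:390,::-1]
a=cv2.resize(a,(520,280));b=cv2.resize(b,(520,364),interpolation=2)[:310]
cv2.imwrite('pics/m4.png',np.vstack([a,b]))"
```

```text
(no output)
```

View pics/m4.png

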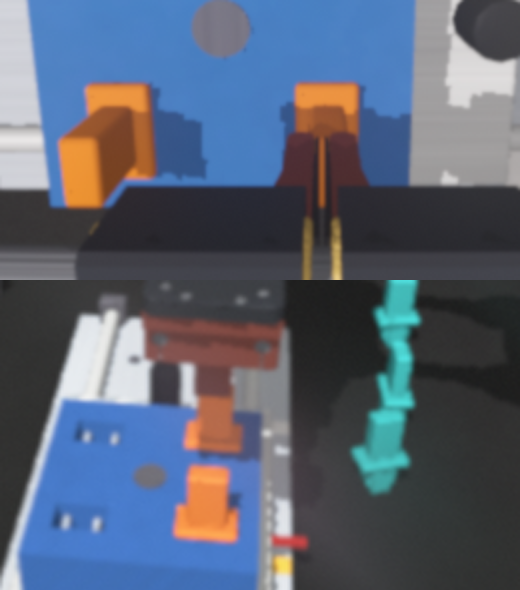

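```bash
python3 -c "
from h import *
s=rep();p=snapshot('wrist');q=snapshot('side')
for n,X in [('tcp',s['tool_pos']),('tabtop',np.r_[C0-.036*EX-.036*EY,.122]),('p2top',np.r_[C0-.036*EX+.036*EY,.122])]:
  print(n,proj(p,X,s),proj(q,X))
a=cv2.resize(p['pixels'][200:270,210:300,::-1],(540,420),interpolation=0)[:290];b=cv2.resize(q['pixels'][215:275,240:300,::-1],(540,540),interpolation=0)[:300]
cv2.imwrite('pics/m5.png',np.vstack([a,b]))"
```

```text
t 11.6 rail [-0.0322 -0.0364  0.0954] yaw-YAW -1.571 z [ 0.009 -0.002 -1.   ] F [-0.8 -0.5 -0.6] w 0.0003 j [ 0.02 -0.22  1.7  -0.    1.65  1.5 ]
tcp [249.45455908 216.61920209] [270.37680129 254.56228613]
tabtop [248.77049886 237.77623464] [273.35528542 242.02004619]
p2top [125.30188974 237.50443956] [270.44047964 274.78411585]
```

View pics/m5.png

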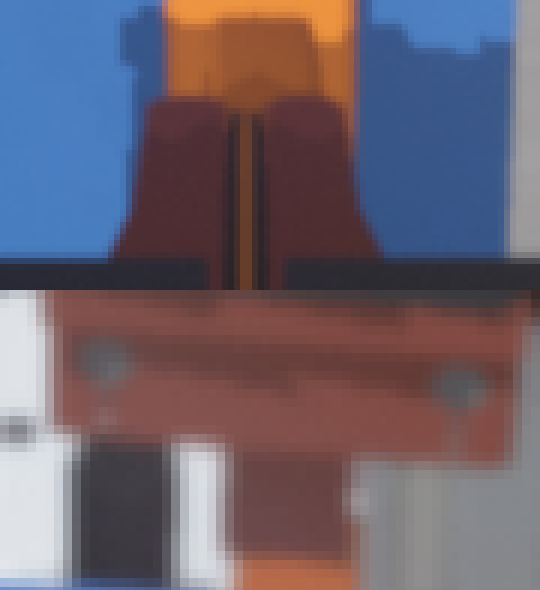

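The fingers closed to 0 mm, so they did not hold the tab. I open, rise and look again.

Emit:
{"api": "servo_tool", "payload": {"motion": [[[0,0,0,0,0,0,80],[0,0,0,0,0,0,80],[0,0,0,0,0,0,80],[0,0,0,0,0,0,80],[0,0,0,0,0,0,80],[0,0,0,0,0,0,80],[0,0,-0.03,0,0,0,80],[0,0,-0.035,0,0,0,80]]]}}

```text
clock: 12.5
tool_pos: [0.484, 0.0428, 0.1556]
eef_rot: [0.002, 0.739, -0.674, -0.0]
ft_force: [0.9, 0.3, 0.3]
width: 0.0591
```

```bash
python3 -c "
from h import *
s=rep();p=snapshot('wrist');q=snapshot('side')
for n,X in [('tcp',s['tool_pos'])]+[(str((y,z)),np.r_[C0-.036*EX+y*EY,z]) for y in (-.036,.036) for z in (.08,.122)]:
  print(n,proj(p,X,s),proj(q,X))
a=cv2.resize(p['pixels'][150:290,90:350,::-1],(520,280));b=cv2.resize(q['pixels'][200:300,220:320,::-1],(520,520),interpolation=2)[50:360]
cv2.imwrite('pics/m6.png',np.vstack([a,b]))"
```

```text
t 12.5 rail [-0.0357 -0.0361  0.1556] yaw-YAW -1.571 z [-0.003 -0.002 -1.   ] F [0.9 0.3 0.3] w 0.0591 j [ 0.02 -0.22  1.6  -0.    1.77  1.5 ]
tcp [249.45437523 216.60506017] [274.01246465 224.7519988 ]
(-0.036, 0.08) [249.41170077 188.65627531] [272.39239568 262.09847145]
(-0.036, 0.122) [249.37945709 202.2091737 ] [273.35528542 242.02004619]
(0.036, 0.08) [169.71519216 188.63743584] [269.48584129 295.69187209]
(0.036, 0.122) [155.91995767 202.14749465] [270.44047964 274.78411585]
```

View pics/m6.png

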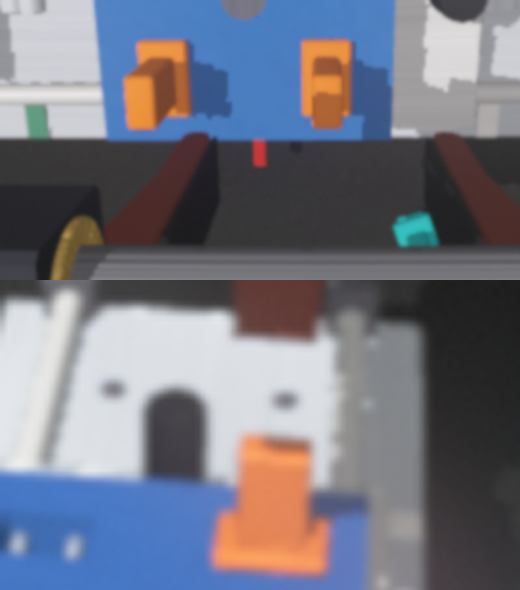

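```bash
python3 -c "
from h import *
s=state();p=snapshot('wrist');M=rot(s['eef_rot']);q=snapshot('side')
T=np.array(p['tool_from_camera']);print(np.round(T,3));print(np.round(p['camera_matrix']),p['dist'])
for dz in (-.04,-.02,0):
  for dx in (-.044,-.03,.03,.044):
    X=s['tool_pos']+M@np.array([dx,0,dz]);print(dz,dx,proj(p,X,s),proj(q,X))
save(q,'s7.png')
cv2.imwrite('pics/s7.png',cv2.resize(q['pixels'][130:300,200:400,::-1],(700,595),interpolation=2))
"
```

```text
[[ 1.     0.001  0.001  0.   ]
 [-0.001  0.968  0.25  -0.067]
 [-0.001 -0.25   0.968 -0.19 ]
 [ 0.     0.     0.     1.   ]]
[[304.   0. 250.]
 [  0. 304. 190.]
 [  0.   0.   1.]] [-0.04004406  0.          0.          0.          0.        ]
-0.04 -0.044 [167.18777582 241.387283  ] [271.69374596 217.12320701]
-0.04 -0.03 [193.2267974  241.47804754] [272.30203692 211.21657943]
-0.04 0.03 [305.34013407 241.52141677] [274.61387008 188.73054767]
-0.04 0.044 [331.36150144 241.45091093] [275.09338756 184.0590292 ]
-0.02 -0.044 [175.94122731 227.65352917] [271.09020304 228.91033896]
-0.02 -0.03 [199.24853946 227.71047619] [271.70032632 222.85936285]
-0.02 0.03 [299.50135464 227.75309379] [274.02499037 199.76260188]
-0.02 0.044 [322.79382852 227.71601833] [274.50832955 194.95207135]
0 -0.044 [183.03529096 216.53703318] [270.5104712 240.20341  ]
0 -0.03 [204.12469905 216.573644  ] [271.12173585 234.02626898]
0 0.03 [294.77327224 216.61512877] [273.4564455 210.3874334]
0 0.044 [315.85008112 216.59784692] [273.94300401 205.45196646]
```

View pics/s7.png

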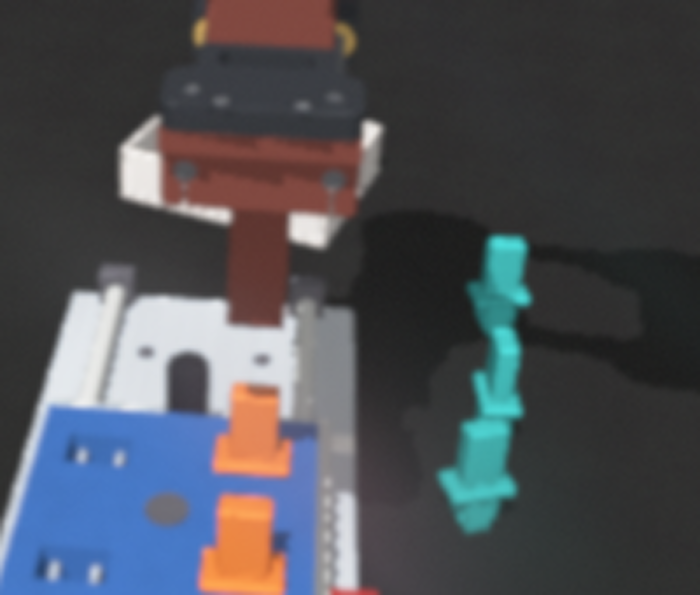

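The side view shows the fingertips ending at about row 222, which is about 25 mm behind the nominal TCP. The wrist view agrees, from the finger gap in pixels. So the fingers closed just above the tab. I go lower in guarded steps.

Emit:
{"api": "servo_tool", "payload": {"motion": [[[0,0,0.03,0,0,0,80],[0,0,0.03,0,0,0,80],[0,0,0.008,0,0,0,80],[0,0,0,0,0,0,80]]]}}

```text
clock: 13.1
tool_pos: [0.4837, 0.0427, 0.0827]
eef_rot: [0.002, 0.739, -0.674, -0.0]
ft_force: [-0.1, -0.6, 0.5]
width: 0.0603
```

```bash
python3 -c "
from h import *
need(-.036,-.036,.07)"
```

```text
t 13.1 rail [-0.0361 -0.0362  0.0827] yaw-YAW -1.571 z [-0.003 -0.002 -1.   ] F [-0.1 -0.6  0.5] w 0.0603 j [ 0.02 -0.21  1.72 -0.    1.64  1.5 ]
shift [-0.0002 -0.0002  0.0127] turn [ 0.003 -0.002  0.   ]
```

Emit:
{"api": "servo_tool", "payload": {"motion": [[[0,0,0.006,0.003,0,0,80],[0,0,0,0,0,0,80]]]}}

```text
clock: 13.3
tool_pos: [0.4836, 0.0427, 0.0767]
eef_rot: [0.001, 0.739, -0.674, 0.0]
ft_force: [-0.1, -0.2, -0.0]
width: 0.0605
```

```bash
python3 -c "
from h import *
need(-.036,-.036,.07);q=snapshot('side');i=q['pixels'][200:300,230:330,::-1]
w=snapshot('wrist')['pixels'][170:270,150:350,::-1]
cv2.imwrite('pics/m8.png',np.vstack([cv2.resize(i[:70],(500,350),interpolation=2),cv2.resize(w,(500,250))]))"
```

```text
t 13.3 rail [-0.0362 -0.0362  0.0767] yaw-YAW -1.571 z [-0.    -0.002 -1.   ] F [-0.1 -0.2 -0. ] w 0.0605 j [ 0.02 -0.21  1.73 -0.    1.62  1.5 ]
shift [-0.0002 -0.0002  0.0067] turn [ 0.001 -0.002  0.   ]
```

View pics/m8.png

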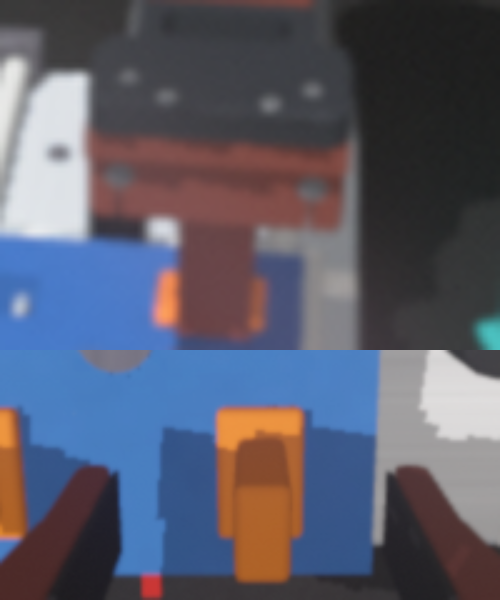

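Confirmed: there is no contact at TCP 0.077, and the tips stand at about z 0.105. I go 8 mm lower and close.

Emit:
{"api": "servo_tool", "payload": {"motion": [[[0,0,0.008,0.001,0,0,255],[0,0,0,0,0,0,255],[0,0,0,0,0,0,255],[0,0,0,0,0,0,255],[0,0,0,0,0,0,255],[0,0,0,0,0,0,255],[0,0,0,0,0,0,255],[0,0,0,0,0,0,255]]], "grip_force": 50}}

```text
clock: 14.2
tool_pos: [0.4859, 0.0423, 0.0722]
eef_rot: [-0.002, 0.739, -0.674, 0.003]
ft_force: [-0.2, -0.2, -0.1]
width: 0.012
```

```bash
python3 -c "
from h import *
need(-.036,-.036,.07)"
```

```text
t 14.2 rail [-0.0339 -0.0367  0.0722] yaw-YAW -1.571 z [ 0.007 -0.002 -1.   ] F [-0.2 -0.2 -0.1] w 0.012 j [ 0.02 -0.21  1.74 -0.    1.61  1.5 ]
shift [-0.0007  0.0021  0.0022] turn [-0.007 -0.003 -0.   ]
```

The tab is held, 12 mm wide. Now one rocking cycle with a little lift, watching the forces.

Emit:
{"api": "servo_tool", "payload": {"motion": [[[0,-0.001,-0.0003,0.125,0,0,255],[0,-0.001,-0.0003,0.125,0,0,255],[0,0.001,-0.0004,-0.125,0,0,255],[0,0.001,-0.0004,-0.125,0,0,255],[0,0.001,-0.0004,-0.125,0,0,255],[0,0.001,-0.0004,-0.125,0,0,255]]]}}

```text
clock: 14.8
tool_pos: [0.4796, 0.0427, 0.0787]
eef_rot: [0.079, 0.734, -0.67, -0.07]
ft_force: [-3.4, -1.2, -9.7]
width: 0.0116
```

```bash
python3 -c "
from h import *
need(-.034,-.0365,.075)"
```

```text
t 14.8 rail [-0.0401 -0.0358  0.0787] yaw-YAW -1.571 z [-0.209 -0.023 -0.978] F [-3.4 -1.2 -9.7] w 0.0116 j [ 0.03 -0.    1.55 -0.02  1.81  1.51]
shift [ 0.0007 -0.0068  0.0024] turn [ 0.211 -0.004 -0.001]
```

Emit:
{"api": "servo_tool", "payload": {"motion": [[[0,-0.0035,0.0012,0.105,0,0,255],[0,-0.0035,0.0012,0.105,0,0,255]]]}}

```text
clock: 15.0
tool_pos: [0.4874, 0.0433, 0.0631]
eef_rot: [0.014, 0.739, -0.674, -0.012]
ft_force: [-19.5, -3.3, 55.2]
width: 0.0119
```

```bash
python3 -c "
from h import *
need(-.034,-.0365,.075)"
```

```text
t 15.0 rail [-0.0324 -0.0359  0.0631] yaw-YAW -1.571 z [-0.036 -0.005 -0.999] F [-19.5  -3.3  55.2] w 0.0119 j [ 0.02 -0.16  1.71 -0.    1.63  1.5 ]
shift [ 0.0007  0.0021 -0.0118] turn [ 0.037 -0.002 -0.   ]
```

Emit:
{"api": "servo_tool", "payload": {"motion": [[[0,0.001,-0.006,0.02,0,0,255],[0,0,-0.003,0.01,0,0,255],[0,0,0,0,0,0,255]]]}}

```text
clock: 15.3
tool_pos: [0.4841, 0.043, 0.0661]
eef_rot: [0.006, 0.739, -0.674, -0.004]
ft_force: [4.8, -0.6, -11.0]
width: 0.0117
```

```bash
python3 -c "
from h import *
need(-.034,-.0365,.0735)"
```

```text
t 15.3 rail [-0.0356 -0.0358  0.0661] yaw-YAW -1.571 z [-0.014 -0.002 -1.   ] F [  4.8  -0.6 -11. ] w 0.0117 j [ 0.02 -0.19  1.73 -0.    1.61  1.5 ]
shift [ 0.0007 -0.0015 -0.0075] turn [ 0.014 -0.001 -0.   ]
```

Emit:
{"api": "servo_tool", "payload": {"motion": [[[0,0,0.001,0.014,0,0,255],[0,0,0,0,0,0,255],[0,0,0,0.05,0,0,255],[0,0,0,0.05,0,0,255],[0,0,0,0.05,0,0,255],[0,0,0,0,0,0,255]]]}}

```text
clock: 15.9
tool_pos: [0.4858, 0.0432, 0.0666]
eef_rot: [-0.058, 0.736, -0.672, 0.054]
ft_force: [3.2, 0.1, -10.2]
width: 0.012
```

```bash
python3 -c "
from h import *
need(-.034,-.0365,.0735)"
```

```text
t 15.9 rail [-0.034  -0.0358  0.0666] yaw-YAW -1.571 z [ 0.158  0.013 -0.987] F [  3.2   0.1 -10.2] w 0.012 j [ 0.01 -0.38  1.89  0.01  1.47  1.49]
shift [ 0.0007 -0.0011 -0.0068] turn [-0.159 -0.001 -0.   ]
```

Emit:
{"api": "servo_tool", "payload": {"motion": [[[0,0,0.001,0.05,0,0,255],[0,0,0.001,0.05,0,0,255],[0,0,0,0,0,0,255]]]}}

```text
clock: 16.2
tool_pos: [0.4871, 0.0433, 0.0676]
eef_rot: [-0.096, 0.732, -0.668, 0.089]
ft_force: [7.5, -0.5, -12.0]
width: 0.0118
```

```bash
python3 -c "
from h import *
need(-.034,-.0365,.0735)"
```

```text
t 16.2 rail [-0.0326 -0.0358  0.0676] yaw-YAW -1.571 z [ 0.259  0.023 -0.966] F [  7.5  -0.5 -12. ] w 0.0118 j [ 0.   -0.49  1.98  0.02  1.38  1.48]
shift [ 0.0007 -0.0002 -0.006 ] turn [-0.263 -0.001 -0.   ]
```

Emit:
{"api": "servo_tool", "payload": {"motion": [[[0,0,0.003,0,0,0,255],[0,0,0.002,0,0,0,255]]]}}

```text
clock: 16.4
tool_pos: [0.4879, 0.0434, 0.0666]
eef_rot: [-0.095, 0.733, -0.668, 0.088]
ft_force: [-5.4, -1.3, 4.2]
width: 0.0117
```

```bash
python3 -c "
from h import *
need(-.034,-.0365,.0735)
q=snapshot('side');i=q['pixels'][215:335,200:320,::-1]
cv2.imwrite('pics/m9.png',cv2.resize(i,(600,600),interpolation=2))"
```

```text
t 16.4 rail [-0.0319 -0.0358  0.0666] yaw-YAW -1.571 z [ 0.257  0.022 -0.966] F [-5.4 -1.3  4.2] w 0.0117 j [ 0.   -0.48  1.98  0.02  1.38  1.48]
shift [ 0.0007  0.0003 -0.0072] turn [-0.261 -0.002  0.   ]
```

View pics/m9.png

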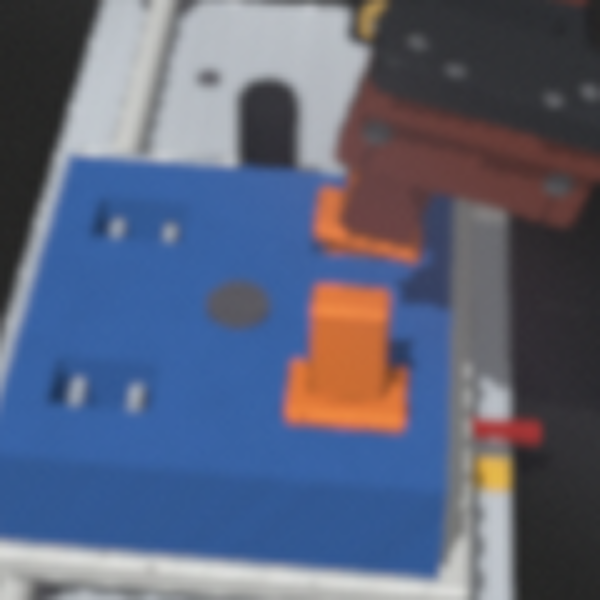

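The plug is visibly tilting in its bore at (370,225), the cover is flat, and the force is near zero. I swing to the other side with slow rows.

Emit:
{"api": "servo_tool", "payload": {"motion": [[[0,0.0008,-0.0002,-0.06,0,0,255],[0,0.0008,-0.0002,-0.06,0,0,255],[0,0.0008,-0.0002,-0.06,0,0,255],[0,0.0008,-0.0002,-0.06,0,0,255],[0,0.0008,-0.0002,-0.06,0,0,255],[0,0.0008,-0.0002,-0.06,0,0,255],[0,0.0008,-0.0002,-0.06,0,0,255],[0,0.0008,-0.0002,-0.06,0,0,255]]]}}

```text
clock: 17.25
tool_pos: [0.4859, 0.0433, 0.0701]
eef_rot: [0.09, 0.733, -0.669, -0.08]
ft_force: [-0.4, -1.6, -5.6]
width: 0.0115
```

```bash
python3 -c "
from h import *
need(-.034,-.0365,.0735)"
```

```text
t 17.25 rail [-0.0338 -0.0358  0.0701] yaw-YAW -1.571 z [-0.238 -0.024 -0.971] F [-0.4 -1.6 -5.6] w 0.0115 j [ 0.03  0.05  1.52 -0.02  1.82  1.51]
shift [ 0.0007  0.001  -0.0033] turn [ 0.242 -0.002 -0.001]
```

Emit:
{"api": "servo_tool", "payload": {"motion": [[[0,-0.0008,-0.0005,0.062,0,0,255],[0,-0.0008,-0.0005,0.062,0,0,255],[0,-0.0008,-0.0005,0.062,0,0,255],[0,-0.0008,-0.0005,0.062,0,0,255],[0,-0.0008,-0.0005,0.062,0,0,255],[0,-0.0008,-0.0005,0.062,0,0,255],[0,-0.0008,-0.0005,0.062,0,0,255],[0,-0.0008,-0.0005,0.062,0,0,255]]]}}

```text
clock: 18.05
tool_pos: [0.4882, 0.0434, 0.066]
eef_rot: [-0.081, 0.734, -0.67, 0.075]
ft_force: [3.3, -0.4, -10.0]
width: 0.012
```

```bash
python3 -c "
from h import *
need(-.034,-.0365,.0735)"
```

```text
t 18.05 rail [-0.0315 -0.0358  0.066 ] yaw-YAW -1.572 z [ 0.22   0.019 -0.975] F [  3.3  -0.4 -10. ] w 0.012 j [ 0.01 -0.44  1.94  0.02  1.41  1.48]
shift [ 0.0007  0.0008 -0.0079] turn [-0.222 -0.001 -0.001]
```

Emit:
{"api": "servo_tool", "payload": {"motion": [[[0,0,0,0,0,0,255],[0,0,0,0,0,0,255]]]}}

```text
clock: 18.25
tool_pos: [0.4882, 0.0434, 0.0659]
eef_rot: [-0.081, 0.734, -0.67, 0.075]
ft_force: [5.7, -0.6, -8.6]
width: 0.0118
```

```bash
python3 -c "
from h import *
need(-.034,-.0365,.0735)"
```

```text
t 18.25 rail [-0.0316 -0.0358  0.0659] yaw-YAW -1.572 z [ 0.219  0.019 -0.975] F [ 5.7 -0.6 -8.6] w 0.0118 j [ 0.01 -0.44  1.94  0.02  1.41  1.49]
shift [ 0.0007  0.0007 -0.008 ] turn [-0.222 -0.001 -0.001]
```

Emit:
{"api": "servo_tool", "payload": {"motion": [[[0,0.0006,-0.0003,-0.045,0,0,255],[0,0.0006,-0.0003,-0.045,0,0,255],[0,0.0006,-0.0003,-0.045,0,0,255],[0,0.0006,-0.0003,-0.045,0,0,255],[0,0.0006,-0.0003,-0.045,0,0,255]]]}}

```text
clock: 18.75
tool_pos: [0.4868, 0.0433, 0.0675]
eef_rot: [0.007, 0.738, -0.674, -0.006]
ft_force: [2.8, -1.9, -8.1]
width: 0.012
```

```bash
python3 -c "
from h import *
need(-.034,-.0365,.0735)"
```

```text
t 18.75 rail [-0.0329 -0.0358  0.0675] yaw-YAW -1.573 z [-0.018 -0.003 -1.   ] F [ 2.8 -1.9 -8.1] w 0.012 j [ 0.02 -0.18  1.72 -0.    1.62  1.5 ]
shift [ 0.0007  0.0012 -0.006 ] turn [ 0.018 -0.001 -0.002]
```

Emit:
{"api": "servo_tool", "payload": {"motion": [[[0,0.0006,-0.0003,-0.045,0,0,255],[0,0.0006,-0.0003,-0.045,0,0,255],[0,0.0006,-0.0003,-0.045,0,0,255],[0,0.0006,-0.0003,-0.045,0,0,255],[0,0.0006,-0.0003,-0.045,0,0,255]]]}}

```text
clock: 19.25
tool_pos: [0.4863, 0.0432, 0.0696]
eef_rot: [0.098, 0.732, -0.669, -0.088]
ft_force: [-1.8, -1.1, -7.4]
width: 0.0117
```

```bash
python3 -c "
from h import *
need(-.034,-.0365,.0735)"
```

```text
t 19.25 rail [-0.0334 -0.0358  0.0696] yaw-YAW -1.573 z [-0.261 -0.025 -0.965] F [-1.8 -1.1 -7.4] w 0.0117 j [ 0.03  0.07  1.5  -0.02  1.84  1.51]
shift [ 0.0007  0.0016 -0.0037] turn [ 0.265 -0.001 -0.002]
```

Emit:
{"api": "servo_tool", "payload": {"motion": [[[0,-0.0006,-0.0006,0.045,0,0,255],[0,-0.0006,-0.0006,0.045,0,0,255],[0,-0.0006,-0.0006,0.045,0,0,255],[0,-0.0006,-0.0006,0.045,0,0,255],[0,-0.0006,-0.0006,0.045,0,0,255]]]}}

```text
clock: 19.75
tool_pos: [0.4876, 0.0434, 0.068]
eef_rot: [0.025, 0.738, -0.674, -0.022]
ft_force: [-0.5, -0.8, -6.8]
width: 0.0118
```

```bash
python3 -c "
from h import *
need(-.034,-.0365,.0735)"
```

```text
t 19.75 rail [-0.0321 -0.0358  0.068 ] yaw-YAW -1.573 z [-0.067 -0.008 -0.998] F [-0.5 -0.8 -6.8] w 0.0118 j [ 0.02 -0.13  1.67 -0.01  1.66  1.5 ]
shift [ 0.0007  0.0022 -0.0054] turn [ 0.067 -0.002 -0.003]
```

Emit:
{"api": "servo_tool", "payload": {"motion": [[[0,-0.0006,-0.0006,0.045,0,0,255],[0,-0.0006,-0.0006,0.045,0,0,255],[0,-0.0006,-0.0006,0.045,0,0,255],[0,-0.0006,-0.0006,0.045,0,0,255],[0,-0.0006,-0.0006,0.045,0,0,255],[0,0,-0.0003,0.03,0,0,255]]]}}

```text
clock: 20.35
tool_pos: [0.4878, 0.0434, 0.0663]
eef_rot: [-0.062, 0.735, -0.672, 0.058]
ft_force: [5.7, -0.5, -9.6]
width: 0.0119
```

```bash
python3 -c "
from h import *
need(-.034,-.0365,.0735)"
```

```text
t 20.35 rail [-0.0319 -0.0358  0.0663] yaw-YAW -1.574 z [ 0.169  0.014 -0.986] F [ 5.7 -0.5 -9.6] w 0.0119 j [ 0.01 -0.38  1.9   0.01  1.46  1.49]
shift [ 0.0007  0.0009 -0.0074] turn [-0.17  -0.002 -0.003]
```

Emit:
{"api": "servo_tool", "payload": {"motion": [[[0,-0.0006,0.0004,0.045,0,0,255],[0,-0.0006,0.0004,0.045,0,0,255],[0,-0.0006,0.0004,0.045,0,0,255],[0,-0.0006,0.0004,0.045,0,0,255],[0,0,0,0.03,0,0,255],[0,0,0,0,0,0,255]]], "grip_force": 60}}

```text
clock: 20.95
tool_pos: [0.4915, 0.0437, 0.0681]
eef_rot: [-0.137, 0.725, -0.663, 0.126]
ft_force: [9.2, -0.6, -11.6]
width: 0.0111
```

```bash
cat > side.py <<'E'
from h import *
def edges(n=None):
    q=snapshot('side');hsv=cv2.cvtColor(q['pixels'],cv2.COLOR_RGB2HSV)
    m=((hsv[...,0]>4)&(hsv[...,0]<20)&(hsv[...,1]>170)&(hsv[...,2]>110)).astype(np.uint8);m[:215]=0;m[330:]=0;m[:,:235]=0;m[:,300:]=0
    k,l,st,ce=cv2.connectedComponentsWithStats(m)
    for i in range(1,k):
        if st[i,4]<40: continue
        c=[x for x in range(st[i,0]+1,st[i,0]+st[i,2]-1)];b=[np.nonzero(l[:,x]==i)[0].max() for x in c]
        f=np.polyfit(c,b,1);print('orange',st[i],'slope',round(f[0],3),'row@mid',round(np.polyval(f,np.mean(c)),1))
    if n: cv2.imwrite('pics/'+n,cv2.resize(q['pixels'][215:335,200:320,::-1],(600,600),interpolation=2))
E
python3 -c "
from side import *
need(-.034,-.0365,.0735);edges('n1.png')"
```

```text
t 20.95 rail [-0.0282 -0.0359  0.0681] yaw-YAW -1.574 z [ 0.366  0.032 -0.93 ] F [  9.2  -0.6 -11.6] w 0.0111 j [-0.01 -0.6   2.08  0.04  1.29  1.47]
shift [ 0.0006  0.0034 -0.0072] turn [-0.376 -0.002 -0.003]
orange [258 273  22  27 410] slope 0.083 row@mid 298.3
```

View pics/n1.png

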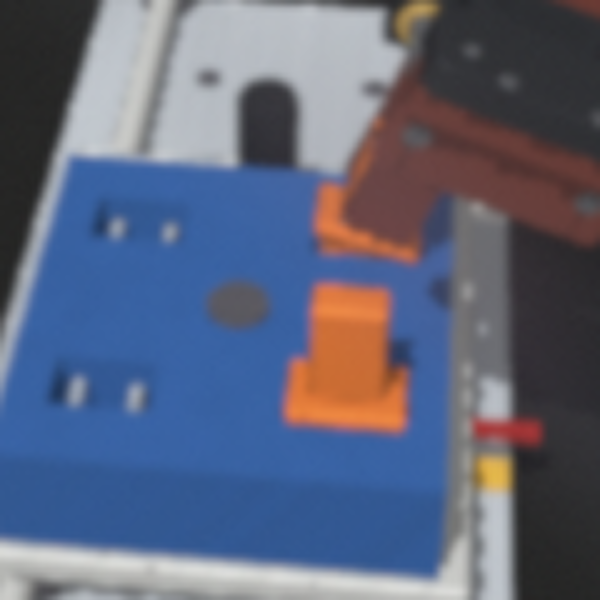

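Both views show the plug tilting less than the tool, and my swings were centred 3 mm off in x. I re-centre, so TCP x = −0.036 + 0.0145·sin(tilt), and swing wider.

Emit:
{"api": "servo_tool", "payload": {"motion": [[[0,0.0009,0,-0.048,0,0,255],[0,0.0009,0,-0.048,0,0,255],[0,0.0009,0,-0.048,0,0,255],[0,0.0009,0,-0.048,0,0,255],[0,0.0009,-0.0002,-0.048,0,0,255],[0,0.0009,-0.0002,-0.048,0,0,255],[0,0.0009,-0.0002,-0.048,0,0,255]]]}}

```text
clock: 21.7
tool_pos: [0.4888, 0.0435, 0.0678]
eef_rot: [-0.006, 0.738, -0.675, 0.006]
ft_force: [3.3, -0.1, -7.0]
width: 0.0118
```

```bash
python3 -c "
from h import *
need(-.036-.0145*.3,-.0365,.0735,-.3)"
```

```text
t 21.7 rail [-0.0309 -0.0358  0.0678] yaw-YAW -1.574 z [ 0.017  0.001 -1.   ] F [ 3.3 -0.1 -7. ] w 0.0118 j [ 0.02 -0.21  1.75  0.    1.59  1.5 ]
shift [ 0.0007  0.0093 -0.0059] turn [-0.317  0.    -0.004]
```

Emit:
{"api": "servo_tool", "payload": {"motion": [[[0,0.0009,-0.0002,-0.048,0,0,255],[0,0.0009,-0.0002,-0.048,0,0,255],[0,0.0009,-0.0002,-0.048,0,0,255],[0,0.0009,-0.0002,-0.048,0,0,255],[0,0.0009,-0.0002,-0.048,0,0,255],[0,0.0009,-0.0002,-0.048,0,0,255],[0,0.0009,-0.0002,-0.048,0,0,255],[0,0,0,0,0,0,255]]]}}

```text
clock: 22.5
tool_pos: [0.4881, 0.0434, 0.07]
eef_rot: [0.129, 0.726, -0.665, -0.118]
ft_force: [-4.8, -0.7, -2.0]
width: 0.0115
```

```bash
python3 -c "
from side import *
need(-.036-.0145*.3,-.0365,.0735,-.3);edges()"
```

```text
t 22.5 rail [-0.0317 -0.0358  0.07  ] yaw-YAW -1.575 z [-0.343 -0.031 -0.939] F [-4.8 -0.7 -2. ] w 0.0115 j [ 0.03  0.16  1.41 -0.02  1.91  1.51]
shift [ 0.0007  0.0093 -0.0003] turn [ 0.052  0.    -0.004]
orange [258 273  22  27 416] slope 0.077 row@mid 298.3
```

Emit:
{"api": "servo_tool", "payload": {"motion": [[[0,0.0003,-0.001,-0.02,0,0,255],[0,0.0003,-0.001,0,0,0,255],[0,0.0003,-0.001,0,0,0,255]]]}}

```text
clock: 22.85
tool_pos: [0.4876, 0.0434, 0.0706]
eef_rot: [0.137, 0.725, -0.664, -0.125]
ft_force: [0.1, -0.8, -10.7]
width: 0.012
```

```bash
python3 -c "
from side import *
need(-.036-.0145*.3,-.0365,.0735,-.3)"
```

```text
t 22.85 rail [-0.0321 -0.0358  0.0706] yaw-YAW -1.575 z [-0.364 -0.033 -0.931] F [  0.1  -0.8 -10.7] w 0.012 j [ 0.04  0.19  1.39 -0.02  1.93  1.51]
shift [0.0007 0.0087 0.0003] turn [ 0.074  0.    -0.004]
```

Emit:
{"api": "servo_tool", "payload": {"motion": [[[0,-0.0007,-0.0003,0.048,0,0,255],[0,-0.0007,-0.0003,0.048,0,0,255],[0,-0.0007,-0.0003,0.048,0,0,255],[0,-0.0007,-0.0003,0.048,0,0,255],[0,-0.0007,-0.0003,0.048,0,0,255],[0,-0.0007,-0.0003,0.048,0,0,255],[0,-0.0007,-0.0003,0.048,0,0,255],[0,-0.0007,-0.0003,0.048,0,0,255]]]}}

```text
clock: 23.65
tool_pos: [0.4892, 0.0435, 0.0684]
eef_rot: [-0.006, 0.737, -0.675, 0.006]
ft_force: [0.6, -0.7, -12.0]
width: 0.0117
```

Emit:
{"api": "servo_tool", "payload": {"motion": [[[0,-0.0007,-0.0003,0.048,0,0,255],[0,-0.0007,-0.0003,0.048,0,0,255],[0,-0.0007,-0.0003,0.048,0,0,255],[0,-0.0007,-0.0003,0.048,0,0,255],[0,-0.0007,-0.0003,0.048,0,0,255],[0,-0.0007,-0.0003,0.048,0,0,255],[0,-0.0007,-0.0003,0.048,0,0,255],[0,0,0,0,0,0,255]]]}}

```text
clock: 24.45
tool_pos: [0.4912, 0.0436, 0.0689]
eef_rot: [-0.136, 0.725, -0.664, 0.126]
ft_force: [9.7, 0.7, -11.6]
width: 0.0116
```

```bash
python3 -c "
from side import *
need(-.036+.0145*.3,-.0365,.0735,.3)"
```

```text
t 24.45 rail [-0.0285 -0.0359  0.0689] yaw-YAW -1.576 z [ 0.362  0.03  -0.932] F [  9.7   0.7 -11.6] w 0.0116 j [-0.   -0.6   2.08  0.03  1.29  1.48]
shift [ 0.0006  0.0012 -0.0055] turn [-0.072 -0.004 -0.004]
```

Emit:
{"api": "servo_tool", "payload": {"motion": [[[0,0.0005,-0.0001,-0.048,0,0,255],[0,0.0005,-0.0001,-0.048,0,0,255],[0,0.0005,-0.0001,-0.048,0,0,255],[0,0.0005,-0.0001,-0.048,0,0,255],[0,0.0005,-0.0001,-0.048,0,0,255],[0,0.0005,-0.0001,-0.048,0,0,255],[0,0.0005,-0.0001,-0.048,0,0,255],[0,0.0005,-0.0001,-0.048,0,0,255]]]}}

```text
clock: 25.25
tool_pos: [0.4889, 0.0435, 0.0705]
eef_rot: [0.003, 0.737, -0.676, -0.001]
ft_force: [3.6, -1.9, -11.0]
width: 0.0118
```

Emit:
{"api": "servo_tool", "payload": {"motion": [[[0,0.0003,-0.0001,-0.048,0,0,255],[0,0.0003,-0.0001,-0.048,0,0,255],[0,0.0003,-0.0001,-0.048,0,0,255],[0,0.0003,-0.0001,-0.048,0,0,255],[0,0.0003,-0.0001,-0.048,0,0,255],[0,0,-0.0001,-0.048,0,0,255],[0,0,-0.0001,-0.048,0,0,255],[0,0,-0.0005,0,0,0,255]]]}}

```text
clock: 26.05
tool_pos: [0.4883, 0.0434, 0.0703]
eef_rot: [0.129, 0.725, -0.666, -0.117]
ft_force: [-1.8, -1.3, -7.5]
width: 0.0119
```

```bash
python3 -c "
from side import *
need(-.036-.0145*.3,-.0365,.0735,-.3);print(state()['torque'])
q=snapshot('side');s=state();p=snapshot('wrist')
a=cv2.resize(q['pixels'][215:285,230:310,::-1],(560,490),interpolation=2)[:330]
b=cv2.resize(p['pixels'][170:260,190:310,::-1],(560,420),interpolation=2)[:260]
cv2.imwrite('pics/n2.png',np.vstack([a,b]))"
```

```text
t 26.05 rail [-0.0315 -0.0358  0.0703] yaw-YAW -1.577 z [-0.341 -0.032 -0.939] F [-1.8 -1.3 -7.5] w 0.0119 j [ 0.03  0.16  1.41 -0.02  1.91  1.52]
shift [0.0007 0.0094 0.0001] turn [ 0.05  -0.    -0.007]
[-0.20599741  0.00410788  0.14459638]
```

View pics/n2.png

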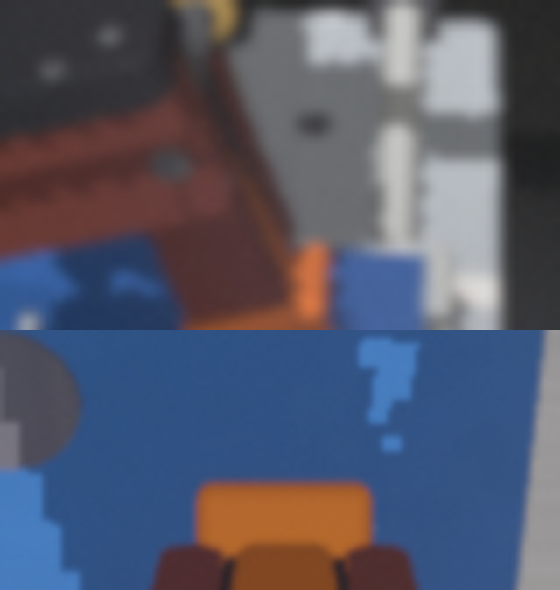

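The plug tilts both ways and has risen about 2 to 3 mm at zero tilt. I continue with whole cycles plus a gentle lift, and use the cover's lower edge in the side view to check hoisting.

```bash
cat >> side.py <<'E'
def hoist():
    q=snapshot('side');hsv=cv2.cvtColor(q['pixels'],cv2.COLOR_RGB2HSV)
    m=(hsv[...,0]>100)&(hsv[...,0]<125)&(hsv[...,1]>110)&(hsv[...,2]>50)
    print('cover low edge',round(np.mean([np.nonzero(m[:,x])[0].max() for x in range(205,285)]),2))
E
python3 -c "
from side import *
hoist()"
```

```text
cover low edge 325.19
```

Emit:
{"api": "servo_tool", "payload": {"motion": [[[0,-0.0006,-0.0004,0.05,0,0,255],[0,-0.0006,-0.0004,0.05,0,0,255],[0,-0.0006,-0.0004,0.05,0,0,255],[0,-0.0006,-0.0004,0.05,0,0,255],[0,-0.0006,-0.0004,0.05,0,0,255],[0,-0.0006,-0.0004,0.05,0,0,255],[0,-0.0006,-0.0004,0.05,0,0,255]]]}}

```text
clock: 26.9
tool_pos: [0.4895, 0.0435, 0.0702]
eef_rot: [-0.006, 0.737, -0.676, 0.008]
ft_force: [2.0, -0.1, -11.1]
width: 0.0118
```

Emit:
{"api": "servo_tool", "payload": {"motion": [[[0,-0.0006,-0.0004,0.05,0,0,255],[0,-0.0006,-0.0004,0.05,0,0,255],[0,-0.0006,-0.0004,0.05,0,0,255],[0,-0.0006,-0.0004,0.05,0,0,255],[0,-0.0006,-0.0004,0.05,0,0,255],[0,-0.0006,-0.0004,0.05,0,0,255],[0,-0.0006,-0.0004,0.05,0,0,255]]]}}

```text
clock: 27.6
tool_pos: [0.4909, 0.0436, 0.0738]
eef_rot: [-0.143, 0.723, -0.663, 0.134]
ft_force: [-2.7, 0.0, -7.4]
width: 0.0117
```

```bash
python3 -c "
from side import *
rep();hoist()"
```

```text
t 27.6 rail [-0.0288 -0.0359  0.0738] yaw-YAW -1.577 z [ 0.384  0.029 -0.923] F [-2.7  0.  -7.4] w 0.0117 j [-0.   -0.63  2.09  0.03  1.28  1.48]
cover low edge 323.27
```

Emit:
{"api": "servo_tool", "payload": {"motion": [[[0,0.0005,-0.0003,-0.05,0,0,255],[0,0.0005,-0.0003,-0.05,0,0,255],[0,0.0005,-0.0003,-0.05,0,0,255],[0,0.0005,-0.0003,-0.05,0,0,255],[0,0.0005,-0.0003,-0.05,0,0,255],[0,0.0005,-0.0003,-0.05,0,0,255],[0,0.0005,-0.0003,-0.05,0,0,255]]]}}

```text
clock: 28.35
tool_pos: [0.4893, 0.044, 0.0932]
eef_rot: [-0.022, 0.736, -0.676, 0.024]
ft_force: [-0.6, -0.1, 0.5]
width: 0.0121
```

Emit:
{"api": "servo_tool", "payload": {"motion": [[[0,0.0005,-0.0003,-0.05,0,0,255],[0,0.0005,-0.0003,-0.05,0,0,255],[0,0.0005,-0.0003,-0.05,0,0,255],[0,0.0005,-0.0003,-0.05,0,0,255],[0,0.0005,-0.0003,-0.05,0,0,255],[0,0.0005,-0.0003,-0.05,0,0,255],[0,0.0005,-0.0003,-0.05,0,0,255]]]}}

```text
clock: 29.05
tool_pos: [0.4933, 0.0459, 0.1157]
eef_rot: [0.099, 0.73, -0.67, -0.088]
ft_force: [-0.1, -0.8, -0.8]
width: 0.0115
```

```bash
python3 -c "
from side import *
rep();hoist()"
```

```text
t 29.05 rail [-0.0262 -0.0339  0.1157] yaw-YAW -1.577 z [-0.261 -0.027 -0.965] F [-0.1 -0.8 -0.8] w 0.0115 j [ 0.04  0.08  1.41 -0.02  1.92  1.52]
cover low edge 325.18
```

plug1 is free: the force is about 0, the grip is still 11.5 mm wide, and the cover edge is back at 325.2. I level the tool, rise and relocate the tray.

Emit:
{"api": "servo_tool", "payload": {"motion": [[[0,0,-0.02,0.07,0,0,255],[0,0,-0.025,0.07,0,0,255],[0,0,-0.025,0.07,0,0,255],[0,0,-0.02,0.06,0,0,255]]]}}

```text
clock: 29.5
tool_pos: [0.5098, 0.0484, 0.2081]
eef_rot: [-0.004, 0.737, -0.676, 0.006]
ft_force: [-0.8, -0.1, 0.3]
width: 0.0117
```

```bash
cat > tray.py <<'E'
from h import *
def tray(n=None):
    t=snapshot('top');b=find_in(t,'tray')[0];c=b['box']
    x0,x1,y0,y1=[int(v) for v in (c[0]-c[2]/2-3,c[0]+c[2]/2+4,c[1]-c[3]/2-3,c[1]+c[3]/2+4)]
    m=(t['pixels'].min(2)>105).astype(np.uint8);k=np.zeros_like(m);k[y0:y1,x0:x1]=1;m&=k
    r=cv2.minAreaRect(np.argwhere(m)[:,::-1].astype(np.float32));bx=cv2.boxPoints(r)
    Q=np.array([ray(t,q,.04)[:2] for q in bx])
    print('tray',b['confidence'],np.round(c),Q.mean(0).round(3),'rail',rail(np.r_[ray(t,c[:2],.03)[:2],0]).round(3),'sides',[round(np.linalg.norm(Q[i]-Q[(i+1)%4]),3) for i in range(2)],'edge dir',np.round(np.arctan2(*(Q[1]-Q[0])[::-1]),2))
    if n: cv2.imwrite('pics/'+n,cv2.resize(t['pixels'][140:270,130:370,::-1],(720,390),interpolation=2))
E
python3 -c "
from tray import *
s=rep();tray()"
```

```text
t 29.5 rail [-0.0096 -0.0329  0.2081] yaw-YAW -1.576 z [ 0.015 -0.002 -1.   ] F [-0.8 -0.1  0.3] w 0.0117 j [ 0.03 -0.16  1.45 -0.    1.83  1.51]
tray 0.93 [326. 204.  55.  70.] [ 0.542 -0.347] rail [-0.018 -0.431  0.   ] sides [np.float64(0.16), np.float64(0.127)] edge dir -0.25
```

Emit:
{"api": "servo_tool", "payload": {"motion": [[[0.03,0.005,0,0,0,0,255],[0.048,0.006,0,0,0,0,255],[0.048,0.006,0,0,0,0,255],[0.048,0.006,0,0,0,0,255],[0.048,0.006,0,0,0,0,255],[0.048,0.006,0,0,0,0,255],[0.048,0.005,0,0,0,0,255],[0.03,0.003,0,0,0,0,255]]]}}

```text
clock: 30.4
tool_pos: [0.4973, -0.3091, 0.2081]
eef_rot: [-0.007, 0.741, -0.672, 0.005]
ft_force: [0.6, 0.2, 0.3]
width: 0.0116
```

Emit:
{"api": "servo_tool", "payload": {"motion": [[[0.02,0,0.01,0,0,0,255],[0,0,0,0,0,0,255]]]}}

```text
clock: 30.6
tool_pos: [0.4977, -0.3338, 0.1946]
eef_rot: [-0.007, 0.739, -0.674, 0.003]
ft_force: [-0.0, 0.4, -1.1]
width: 0.0115
```

```bash
python3 -c "
from tray import *
need(-.054,-.417,.06);tray()"
```

```text
t 30.6 rail [-0.0567 -0.4123  0.1946] yaw-YAW -1.571 z [ 0.013  0.006 -1.   ] F [-0.   0.4 -1.1] w 0.0115 j [-0.66  0.08  1.24  0.01  1.81  0.83]
shift [ 0.0053 -0.0009  0.1346] turn [-0.014  0.005 -0.001]
tray 0.72 [326. 201.  58.  62.] [ 0.536 -0.365] rail [-0.012 -0.434  0.   ] sides [np.float64(0.165), np.float64(0.164)] edge dir -0.25
```

Emit:
{"api": "servo_tool", "payload": {"motion": [[[0.005,0,0.03,-0.01,0.004,0,255],[0,0,0.035,0,0,0,255],[0,0,0.035,0,0,0,255],[0,0,0.035,0,0,0,255],[0,0,0.02,0,0,0,255],[0,0,0,0,0,0,255]]]}}

```text
clock: 31.3
tool_pos: [0.5052, -0.3286, 0.0437]
eef_rot: [-0.004, 0.743, -0.669, 0.006]
ft_force: [-0.2, -0.2, -0.5]
width: 0.0116
```

```bash
python3 -c "
from h import *
need(-.054,-.417,.024)"
```

```text
t 31.3 rail [-0.0487 -0.4078  0.0437] yaw-YAW -1.559 z [ 0.015 -0.002 -1.   ] F [-0.2 -0.2 -0.5] w 0.0116 j [-0.64  0.11  1.48  0.01  1.54  0.83]
shift [0.009  0.0057 0.0196] turn [-0.014 -0.004  0.012]
```

Emit:
{"api": "servo_tool", "payload": {"motion": [[[0.009,0.004,0.008,-0.012,0,0.01,255],[0,0,0.01,0,0,0,255],[0,0,0,0,0,0,170],[0,0,0,0,0,0,170],[0,0,0,0,0,0,170],[0,0,0,0,0,0,150],[0,0,0,0,0,0,150]]]}}

```text
clock: 32.0
tool_pos: [0.506, -0.339, 0.0325]
eef_rot: [0.0, 0.74, -0.673, 0.007]
ft_force: [-0.0, 0.3, 0.1]
width: 0.036
```

Emit:
{"api": "servo_tool", "payload": {"motion": [[[0,0,-0.02,0,0,0,150],[0,0,-0.04,0,0,0,120],[0,0,-0.045,0,0,0,100],[0,0,-0.045,0,0,0,80],[-0.03,0,-0.03,0,0,0,80],[-0.045,-0.002,0,0,0,0,80],[-0.045,-0.002,0,0,0,0,80],[-0.045,-0.002,0,0,0,0,80]]]}}

```text
clock: 32.8
tool_pos: [0.4933, -0.1724, 0.2187]
eef_rot: [-0.001, 0.737, -0.676, 0.007]
ft_force: [0.9, 1.3, 0.5]
width: 0.0603
```

```bash
python3 -c "
from tray import *
need(-.036,.036,.15);t=snapshot('top')
for d in find_in(t,'plug1')[:6]: print(np.round(d['box']),round(d['confidence'],2),ray(t,d['box'][:2],.03).round(3))
tray()
hsv=cv2.cvtColor(t['pixels'],cv2.COLOR_RGB2HSV);m=((hsv[...,0]>4)&(hsv[...,0]<20)&(hsv[...,1]>170)&(hsv[...,2]>120)).astype(np.uint8)
print([ (x[:5].tolist()) for x in cv2.connectedComponentsWithStats(m)[2][1:] if x[4]>8])"
```

```text
t 32.8 rail [-0.0462 -0.2512  0.2187] yaw-YAW -1.577 z [ 0.012 -0.009 -1.   ] F [0.9 1.3 0.5] w 0.0603 j [-0.4  -0.13  1.4  -0.    1.85  1.09]
shift [-0.288  -0.0077  0.0658] turn [-0.011 -0.01  -0.006]
[172. 214.  77.  65.] 0.71 [0.511 0.059 0.03 ]
[145. 228.  10.  14.] 0.45 [0.476 0.129 0.03 ]
[273. 271.  12.  13.] 0.42 [ 0.361 -0.208  0.03 ]
tray 0.83 [329. 202.  49.  66.] [ 0.53  -0.341] rail [-0.016 -0.441  0.   ] sides [np.float64(0.188), np.float64(0.13)] edge dir -0.24
[[203, 126, 7, 6, 10], [139, 221, 11, 14, 104]]
```

Emit:
{"api": "servo_tool", "payload": {"motion": [[[-0.045,-0.001,0,-0.01,-0.01,0,80],[-0.045,-0.001,0,0,0,0,80],[-0.045,-0.001,0,0,0,0,80],[-0.045,-0.001,0,0,0,0,80],[-0.045,-0.001,0,0,0,0,80],[-0.04,-0.001,0.01,0,0,0,80],[-0.015,-0.001,0.02,0,0,0,80],[0,0,0,0,0,0,80]]]}}

```text
clock: 33.8
tool_pos: [0.4802, 0.1036, 0.1828]
eef_rot: [0.003, 0.731, -0.682, -0.001]
ft_force: [0.2, -1.0, -1.2]
width: 0.0603
```

```bash
python3 -c "
from tray import *
need(-.036,.036,.15);t=snapshot('top')
tray()
hsv=cv2.cvtColor(t['pixels'],cv2.COLOR_RGB2HSV);m=((hsv[...,0]>4)&(hsv[...,0]<20)&(hsv[...,1]>170)&(hsv[...,2]>120)).astype(np.uint8)
k=cv2.connectedComponentsWithStats(m)
for x,c in zip(k[2][1:],k[3][1:]):
  if x[4]>8: print(x,ray(t,c,.02).round(3))
import side;side.hoist()"
```

```text
t 33.8 rail [-0.0339  0.0248  0.1828] yaw-YAW -1.594 z [-0.005 -0.004 -1.   ] F [ 0.2 -1.  -1.2] w 0.0603 j [ 0.15 -0.2   1.53 -0.    1.81  1.65]
shift [-0.0113  0.0021  0.0328] turn [ 0.005 -0.003 -0.023]
tray 0.84 [325. 204.  60.  68.] [ 0.542 -0.347] rail [-0.018 -0.43   0.   ] sides [np.float64(0.16), np.float64(0.127)] edge dir -0.25
[203 126   7   6  11] [ 0.741 -0.029  0.02 ]
[317 213  10  13 107] [ 0.497 -0.339  0.02 ]
cover low edge 325.18
```

plug1 lies in the tray at (0.497, −0.339). The cover is flat. Next is plug2.

Emit:
{"api": "servo_tool", "payload": {"motion": [[[-0.011,0.001,0.03,0.005,0,-0.022,80],[0,0,0.025,0,0,0,80],[0,0,0.025,0,0,0,80],[0,0,0.02,0,0,0,80],[0,0,0,0,0,0,80]]]}}

```text
clock: 34.5
tool_pos: [0.4859, 0.1051, 0.091]
eef_rot: [-0.005, 0.734, -0.679, 0.008]
ft_force: [0.7, 0.4, 0.2]
width: 0.0605
```

```bash
python3 -c "
from h import *
need(-.035,.036,.069)"
```

```text
t 34.5 rail [-0.0282  0.0258  0.091 ] yaw-YAW -1.586 z [ 0.018 -0.003 -1.   ] F [0.7 0.4 0.2] w 0.0605 j [ 0.15 -0.2   1.7  -0.01  1.63  1.64]
shift [-0.0102  0.0074  0.0218] turn [-0.018 -0.004 -0.015]
```

Emit:
{"api": "servo_tool", "payload": {"motion": [[[-0.008,0.005,0.005,-0.018,-0.004,-0.015,80],[-0.004,0.002,0.005,0,0,0,80],[0,0,0.006,0,0,0,80],[0,0,0,0,0,0,80]]]}}

```text
clock: 34.9
tool_pos: [0.4801, 0.1157, 0.0788]
eef_rot: [-0.002, 0.738, -0.675, 0.001]
ft_force: [0.8, -0.7, 0.9]
width: 0.0602
```

```bash
python3 -c "
from h import *
need(-.035,.036,.069)"
```

```text
t 34.9 rail [-0.0329  0.0369  0.0788] yaw-YAW -1.573 z [ 0.004  0.001 -1.   ] F [ 0.8 -0.7  0.9] w 0.0602 j [ 0.17 -0.19  1.71 -0.    1.62  1.65]
shift [0.0009 0.0021 0.0098] turn [-0.004  0.    -0.003]
```

Emit:
{"api": "servo_tool", "payload": {"motion": [[[0.001,0.002,0.005,-0.004,0,0,255],[0,0,0.005,0,0,0,255],[0,0,0,0,0,0,255],[0,0,0,0,0,0,255],[0,0,0,0,0,0,255],[0,0,0,0,0,0,255],[0,0,0,0,0,0,255],[0,0,0,0,0,0,255]]], "grip_force": 60}}

```text
clock: 35.7
tool_pos: [0.4787, 0.1146, 0.0694]
eef_rot: [-0.001, 0.738, -0.675, 0.001]
ft_force: [0.2, 0.3, -0.3]
width: 0.0116
```

```bash
python3 -c "
from h import *
need(-.035,.036,.069)"
```

```text
t 35.7 rail [-0.0344  0.0359  0.0694] yaw-YAW -1.573 z [ 0.002  0.    -1.   ] F [ 0.2  0.3 -0.3] w 0.0116 j [ 0.17 -0.19  1.73 -0.    1.6   1.65]
shift [-0.0001  0.0006  0.0004] turn [-0.002  0.    -0.002]
```

plug2 is gripped. I rock it the same way.

Emit:
{"api": "servo_tool", "payload": {"motion": [[[0,-0.0006,0,0.05,0,0,255],[0,-0.0006,0,0.05,0,0,255],[0,-0.0006,0,0.05,0,0,255],[0,-0.0006,0,0.05,0,0,255],[0,-0.0006,-0.0003,0.05,0,0,255],[0,-0.0006,-0.0003,0.05,0,0,255],[0,-0.0006,-0.0003,0.05,0,0,255]]]}}

```text
clock: 36.4
tool_pos: [0.4836, 0.1149, 0.0743]
eef_rot: [-0.134, 0.726, -0.664, 0.122]
ft_force: [8.6, 0.3, -3.8]
width: 0.0119
```

```bash
python3 -c "
from side import *
rep();hoist()"
```

```text
t 36.4 rail [-0.0295  0.0358  0.0743] yaw-YAW -1.574 z [ 0.355  0.032 -0.934] F [ 8.6  0.3 -3.8] w 0.0119 j [ 0.19 -0.57  2.05 -0.04  1.3   1.68]
cover low edge 325.16
```

Emit:
{"api": "servo_tool", "payload": {"motion": [[[0,0.0006,-0.0003,-0.05,0,0,255],[0,0.0006,-0.0003,-0.05,0,0,255],[0,0.0006,-0.0003,-0.05,0,0,255],[0,0.0006,-0.0003,-0.05,0,0,255],[0,0.0006,-0.0003,-0.05,0,0,255],[0,0.0006,-0.0003,-0.05,0,0,255],[0,0.0006,-0.0003,-0.05,0,0,255]]]}}

```text
clock: 37.15
tool_pos: [0.4827, 0.1151, 0.075]
eef_rot: [-0.008, 0.738, -0.675, 0.007]
ft_force: [3.2, 0.1, -2.4]
width: 0.0117
```

Emit:
{"api": "servo_tool", "payload": {"motion": [[[0,0.0006,-0.0003,-0.05,0,0,255],[0,0.0006,-0.0003,-0.05,0,0,255],[0,0.0006,-0.0003,-0.05,0,0,255],[0,0.0006,-0.0003,-0.05,0,0,255],[0,0.0006,-0.0003,-0.05,0,0,255],[0,0.0006,-0.0003,-0.05,0,0,255],[0,0.0006,-0.0003,-0.05,0,0,255]]]}}

```text
clock: 37.85
tool_pos: [0.484, 0.1152, 0.0766]
eef_rot: [0.122, 0.728, -0.665, -0.112]
ft_force: [1.0, -0.1, -0.0]
width: 0.0121
```

```bash
python3 -c "
from side import *
rep();hoist()"
```

```text
t 37.85 rail [-0.0292  0.036   0.0766] yaw-YAW -1.573 z [-0.325 -0.028 -0.945] F [ 1.  -0.1 -0. ] w 0.0121 j [0.15 0.16 1.4  0.02 1.91 1.63]
cover low edge 325.16
```

Emit:
{"api": "servo_tool", "payload": {"motion": [[[0,-0.0003,-0.0006,0.05,0,0,255],[0,-0.0003,-0.0006,0.05,0,0,255],[0,-0.0003,-0.0006,0.05,0,0,255],[0,-0.0003,-0.0006,0.05,0,0,255],[0,-0.0003,-0.0006,0.05,0,0,255],[0,-0.0003,-0.0006,0.05,0,0,255],[0,-0.0003,-0.0006,0.05,0,0,255]]]}}

```text
clock: 38.6
tool_pos: [0.4837, 0.1151, 0.0752]
eef_rot: [-0.004, 0.738, -0.675, 0.003]
ft_force: [0.1, 0.0, -3.9]
width: 0.0116
```

Emit:
{"api": "servo_tool", "payload": {"motion": [[[0,-0.0003,-0.0005,0.05,0,0,255],[0,-0.0003,-0.0005,0.05,0,0,255],[0,-0.0003,-0.0005,0.05,0,0,255],[0,-0.0003,-0.0005,0.05,0,0,255],[0,-0.0003,-0.0005,0.05,0,0,255],[0,-0.0003,-0.0005,0.05,0,0,255],[0,-0.0003,-0.0005,0.05,0,0,255]]]}}

```text
clock: 39.3
tool_pos: [0.4832, 0.1151, 0.0743]
eef_rot: [-0.136, 0.725, -0.663, 0.123]
ft_force: [8.7, 1.0, -1.6]
width: 0.0116
```

```bash
python3 -c "
from side import *
rep();hoist()"
```

```text
t 39.3 rail [-0.0299  0.036   0.0743] yaw-YAW -1.573 z [ 0.36   0.034 -0.932] F [ 8.7  1.  -1.6] w 0.0116 j [ 0.19 -0.58  2.06 -0.04  1.3   1.68]
cover low edge 325.16
```

Emit:
{"api": "servo_tool", "payload": {"motion": [[[0,0.0006,-0.0003,-0.05,0,0,255],[0,0.0006,-0.0003,-0.05,0,0,255],[0,0.0006,-0.0003,-0.05,0,0,255],[0,0.0006,-0.0003,-0.05,0,0,255],[0,0.0006,-0.0003,-0.05,0,0,255],[0,0.0006,-0.0003,-0.05,0,0,255],[0,0.0006,-0.0003,-0.05,0,0,255]]]}}

```text
clock: 40.05
tool_pos: [0.4831, 0.1152, 0.0751]
eef_rot: [-0.012, 0.738, -0.674, 0.009]
ft_force: [2.9, 0.4, -1.7]
width: 0.0116
```

Emit:
{"api": "servo_tool", "payload": {"motion": [[[0,0.0006,-0.0003,-0.05,0,0,255],[0,0.0006,-0.0003,-0.05,0,0,255],[0,0.0006,-0.0003,-0.05,0,0,255],[0,0.0006,-0.0003,-0.05,0,0,255],[0,0.0006,-0.0003,-0.05,0,0,255],[0,0.0006,-0.0003,-0.05,0,0,255],[0,0.0006,-0.0003,-0.05,0,0,255]]]}}

```text
clock: 40.75
tool_pos: [0.4843, 0.1153, 0.0766]
eef_rot: [0.117, 0.729, -0.666, -0.109]
ft_force: [0.9, -0.7, -1.3]
width: 0.0114
```

```bash
python3 -c "
from side import *
rep();hoist()"
```

```text
t 40.75 rail [-0.0288  0.0361  0.0766] yaw-YAW -1.573 z [-0.315 -0.025 -0.949] F [ 0.9 -0.7 -1.3] w 0.0114 j [0.15 0.15 1.41 0.02 1.9  1.63]
cover low edge 325.16
```

The pull is only about 2 N, so it does not ratchet. I increase the lift.

Emit:
{"api": "servo_tool", "payload": {"motion": [[[0,-0.0004,-0.0012,0.05,0,0,255],[0,-0.0004,-0.0012,0.05,0,0,255],[0,-0.0004,-0.0012,0.05,0,0,255],[0,-0.0004,-0.0012,0.05,0,0,255],[0,-0.0004,-0.0012,0.05,0,0,255],[0,-0.0004,-0.0012,0.05,0,0,255],[0,-0.0004,-0.0012,0.05,0,0,255]]]}}

```text
clock: 41.5
tool_pos: [0.4838, 0.1152, 0.0754]
eef_rot: [-0.007, 0.738, -0.675, 0.005]
ft_force: [0.6, 0.2, -5.7]
width: 0.0117
```

Emit:
{"api": "servo_tool", "payload": {"motion": [[[0,-0.0004,-0.001,0.05,0,0,255],[0,-0.0004,-0.001,0.05,0,0,255],[0,-0.0004,-0.001,0.05,0,0,255],[0,-0.0004,-0.001,0.05,0,0,255],[0,-0.0004,-0.001,0.05,0,0,255],[0,-0.0004,-0.001,0.05,0,0,255],[0,-0.0004,-0.001,0.05,0,0,255]]]}}

```text
clock: 42.2
tool_pos: [0.4831, 0.1151, 0.0744]
eef_rot: [-0.139, 0.725, -0.663, 0.125]
ft_force: [9.0, 0.8, -4.1]
width: 0.0118
```

```bash
python3 -c "
from side import *
rep();hoist()"
```

```text
t 42.2 rail [-0.03    0.036   0.0744] yaw-YAW -1.573 z [ 0.366  0.036 -0.93 ] F [ 9.   0.8 -4.1] w 0.0118 j [ 0.19 -0.59  2.06 -0.04  1.29  1.68]
cover low edge 325.18
```

Emit:
{"api": "servo_tool", "payload": {"motion": [[[0,0.0004,-0.0008,-0.05,0,0,255],[0,0.0004,-0.0008,-0.05,0,0,255],[0,0.0004,-0.0008,-0.05,0,0,255],[0,0.0004,-0.0008,-0.05,0,0,255],[0,0.0004,-0.0008,-0.05,0,0,255],[0,0.0004,-0.0008,-0.05,0,0,255],[0,0.0004,-0.0008,-0.05,0,0,255]]]}}

```text
clock: 42.95
tool_pos: [0.4831, 0.1152, 0.0752]
eef_rot: [-0.014, 0.738, -0.674, 0.011]
ft_force: [4.7, -0.2, -4.5]
width: 0.0118
```

```bash
python3 -c "
from side import *
rep();hoist()"
```

```text
t 42.95 rail [-0.03    0.0361  0.0752] yaw-YAW -1.572 z [ 0.035  0.007 -0.999] F [ 4.7 -0.2 -4.5] w 0.0118 j [ 0.16 -0.22  1.74  0.    1.58  1.64]
cover low edge 325.16
```

Emit:
{"api": "servo_tool", "payload": {"motion": [[[0,-0.0006,-0.0016,-0.05,0,0,255],[0,-0.0006,-0.0016,-0.05,0,0,255],[0,-0.0006,-0.0016,-0.05,0,0,255],[0,-0.0006,-0.0016,-0.05,0,0,255],[0,-0.0006,-0.0016,-0.05,0,0,255],[0,-0.0006,-0.0016,-0.05,0,0,255],[0,-0.0006,-0.0016,-0.05,0,0,255]]]}}

```text
clock: 43.7
tool_pos: [0.4845, 0.1152, 0.0767]
eef_rot: [0.123, 0.728, -0.665, -0.114]
ft_force: [-2.7, 0.6, -3.8]
width: 0.0116
```

```bash
python3 -c "
from side import *
rep();hoist()"
```

```text
t 43.7 rail [-0.0286  0.036   0.0767] yaw-YAW -1.572 z [-0.33  -0.027 -0.944] F [-2.7  0.6 -3.8] w 0.0116 j [0.15 0.17 1.4  0.02 1.92 1.63]
cover low edge 325.16
```

Emit:
{"api": "servo_tool", "payload": {"motion": [[[0,0.0,-0.002,0.05,0,0,255],[0,0.0,-0.002,0.05,0,0,255],[0,0.0,-0.002,0.05,0,0,255],[0,0,-0.002,0.05,0,0,255],[0,0,-0.002,0.05,0,0,255],[0,0,-0.002,0.05,0,0,255],[0,0,-0.002,0.05,0,0,255]]]}}

```text
clock: 44.45
tool_pos: [0.4833, 0.1151, 0.0758]
eef_rot: [-0.005, 0.738, -0.674, 0.002]
ft_force: [4.7, 0.1, -11.5]
width: 0.0118
```

```bash
python3 -c "
from side import *
rep();hoist()"
```

```text
t 44.45 rail [-0.0298  0.036   0.0758] yaw-YAW -1.572 z [ 0.01   0.004 -1.   ] F [  4.7   0.1 -11.5] w 0.0118 j [ 0.16 -0.19  1.71  0.    1.61  1.64]
cover low edge 325.0
```

Emit:
{"api": "servo_tool", "payload": {"motion": [[[0,0,-0.0015,0.05,0,0,255],[0,0,-0.0015,0.05,0,0,255],[0,0,-0.0015,0.05,0,0,255],[0,0,-0.0015,0.05,0,0,255],[0,0,-0.0015,0.05,0,0,255],[0,0,-0.0015,0.05,0,0,255],[0,0,-0.0015,0.05,0,0,255]]]}}

```text
clock: 45.2
tool_pos: [0.4828, 0.115, 0.0773]
eef_rot: [-0.14, 0.725, -0.663, 0.125]
ft_force: [16.1, 2.4, -10.6]
width: 0.0119
```

```bash
python3 -c "
from side import *
rep();hoist()"
```

```text
t 45.2 rail [-0.0303  0.0359  0.0773] yaw-YAW -1.572 z [ 0.367  0.036 -0.93 ] F [ 16.1   2.4 -10.6] w 0.0119 j [ 0.19 -0.59  2.06 -0.04  1.3   1.68]
cover low edge 324.1
```

Emit:
{"api": "servo_tool", "payload": {"motion": [[[0,0,-0.0015,-0.05,0,0,255],[0,0,-0.0015,-0.05,0,0,255],[0,0,-0.0015,-0.05,0,0,255],[0,0,-0.0015,-0.05,0,0,255],[0,0,-0.0015,-0.05,0,0,255],[0,0,-0.0015,-0.05,0,0,255],[0,0,-0.0015,-0.05,0,0,255]]]}}

```text
clock: 45.95
tool_pos: [0.4806, 0.1145, 0.0797]
eef_rot: [-0.01, 0.739, -0.674, 0.007]
ft_force: [4.5, 0.1, -11.2]
width: 0.0114
```

```bash
python3 -c "
from side import *
rep();hoist()"
```

```text
t 45.95 rail [-0.0325  0.0357  0.0797] yaw-YAW -1.572 z [ 0.025  0.005 -1.   ] F [  4.5   0.1 -11.2] w 0.0114 j [ 0.16 -0.22  1.73  0.    1.6   1.64]
cover low edge 323.19
```

Emit:
{"api": "servo_tool", "payload": {"motion": [[[0,-0.0004,-0.0018,-0.05,0,0,255],[0,-0.0004,-0.0018,-0.05,0,0,255],[0,-0.0004,-0.0018,-0.05,0,0,255],[0,-0.0004,-0.0018,-0.05,0,0,255],[0,-0.0004,-0.0018,-0.05,0,0,255],[0,-0.0004,-0.0018,-0.05,0,0,255],[0,-0.0004,-0.0018,-0.05,0,0,255]]]}}

```text
clock: 46.7
tool_pos: [0.4854, 0.1151, 0.095]
eef_rot: [0.122, 0.728, -0.664, -0.114]
ft_force: [0.0, 0.4, -0.1]
width: 0.0119
```

```bash
python3 -c "
from side import *
rep();hoist()"
```

```text
t 46.7 rail [-0.0277  0.0358  0.095 ] yaw-YAW -1.572 z [-0.328 -0.027 -0.944] F [ 0.   0.4 -0.1] w 0.0119 j [0.15 0.16 1.37 0.02 1.95 1.63]
cover low edge 325.18
```

plug2 is free as well, and the cover is flat (325.18). I carry it to the tray.

Emit:
{"api": "servo_tool", "payload": {"motion": [[[0,0,-0.02,0.06,0,0,255],[0,0,-0.025,0.07,0,0,255],[0,0,-0.025,0.07,0,0,255],[0,0,-0.025,0.07,0,0,255],[0,0,-0.02,0.06,0,0,255],[0,0,0,0,0,0,255]]]}}

```text
clock: 47.35
tool_pos: [0.5093, 0.1169, 0.2112]
eef_rot: [-0.004, 0.738, -0.674, 0.002]
ft_force: [0.8, 0.2, -0.2]
width: 0.0118
```

```bash
python3 -c "
from tray import *
tray();need(.017,-.4425,.2)
import side;side.hoist()"
```

```text
tray 0.57 [325. 203.  60.  68.] [ 0.542 -0.347] rail [-0.016 -0.43   0.   ] sides [np.float64(0.16), np.float64(0.127)] edge dir -0.25
t 47.45 rail [-0.0044  0.0352  0.207 ] yaw-YAW -1.572 z [-0.     0.003 -1.   ] F [ 0.1 -0.1 -1.5] w 0.0114 j [ 0.16 -0.12  1.42  0.    1.84  1.64]
shift [ 0.4777 -0.0221  0.0055] turn [-0.     0.003 -0.001]
cover low edge 325.16
```

Emit:
{"api": "servo_tool", "payload": {"motion": [[[0.03,-0.001,0,0,0,0,255],[0.048,-0.002,0,0,0,0,255],[0.048,-0.002,0,0,0,0,255],[0.048,-0.002,0,0,0,0,255],[0.048,-0.002,0,0,0,0,255],[0.048,-0.003,0,0,0,0,255],[0.048,-0.003,0,0,0,0,255],[0.048,-0.003,0,0,0,0,255]]]}}

```text
clock: 48.3
tool_pos: [0.5584, -0.2524, 0.1794]
eef_rot: [0.008, 0.742, -0.67, -0.02]
ft_force: [0.8, 0.2, 0.1]
width: 0.012
```

Emit:
{"api": "servo_tool", "payload": {"motion": [[[0.045,-0.002,0,0,0,0,255],[0.03,-0.002,0,0,0,0,255],[0.015,0,0,0,0,0,255],[0,0,0,0,0,0,255]]]}}

```text
clock: 48.7
tool_pos: [0.5676, -0.3514, 0.1601]
eef_rot: [0.011, 0.739, -0.673, -0.032]
ft_force: [-0.1, 0.6, -0.8]
width: 0.0117
```

```bash
python3 -c "
from tray import *
need(.017,-.4425,.06)"
```

```text
t 48.7 rail [ 0.0112 -0.4363  0.1601] yaw-YAW -1.57 z [-0.062  0.028 -0.998] F [-0.1  0.6 -0.8] w 0.0117 j [-0.6   0.35  1.   -0.01  1.86  0.88]
shift [ 0.0096 -0.0117  0.0993] turn [0.06  0.033 0.001]
```

Emit:
{"api": "servo_tool", "payload": {"motion": [[[0.009,-0.011,0.02,0.06,0.033,0,255],[0,0,0.03,0,0,0,255],[0,0,0.03,0,0,0,255],[0,0,0.02,0,0,0,255],[0,0,0,0,0,0,255]]]}}

```text
clock: 49.2
tool_pos: [0.576, -0.3529, 0.0451]
eef_rot: [-0.001, 0.74, -0.673, -0.008]
ft_force: [-0.3, 0.7, -1.2]
width: 0.012
```

```bash
python3 -c "
from tray import *
need(.017,-.4425,.026)"
```

```text
t 49.2 rail [ 0.0195 -0.4385  0.0451] yaw-YAW -1.568 z [-0.01   0.011 -1.   ] F [-0.3  0.7 -1.2] w 0.012 j [-0.6   0.33  1.23  0.    1.6   0.87]
shift [0.0042 0.0024 0.0191] turn [0.009 0.012 0.003]
```

Emit:
{"api": "servo_tool", "payload": {"motion": [[[0.004,0.002,0.008,0.009,0.012,0,255],[0,0,0.008,0,0,0,255],[0,0,0,0,0,0,170],[0,0,0,0,0,0,170],[0,0,0,0,0,0,170],[0,0,0,0,0,0,150],[0,0,0,0,0,0,150]]]}}

```text
clock: 49.9
tool_pos: [0.5761, -0.3539, 0.031]
eef_rot: [-0.001, 0.741, -0.672, -0.001]
ft_force: [0.3, 0.7, 1.4]
width: 0.0359
```

Emit:
{"api": "servo_tool", "payload": {"motion": [[[0,0,-0.02,0,0,0,150],[0,0,-0.04,0,0,0,120],[0,0,-0.045,0,0,0,100],[0,0,-0.045,0,0,0,80],[-0.03,0,-0.03,0,0,0,60],[-0.045,0.002,0,0,0,0,60],[-0.045,0.002,0,0,0,0,60],[-0.045,0.002,0,0,0,0,60]]]}}

```text
clock: 50.7
tool_pos: [0.5533, -0.1916, 0.2196]
eef_rot: [-0.001, 0.738, -0.675, 0.0]
ft_force: [0.7, 0.2, 0.8]
width: 0.0671
```

Emit:
{"api": "servo_tool", "payload": {"motion": [[[-0.045,0,0,0,0,0,60],[-0.045,0,0,0,0,0,60],[-0.04,0,0,0,0,0,60],[0,0,0,0,0,-0.137,60],[0,0,0,0,0,-0.137,60],[0,0,0,0,0,-0.137,60],[0,0,0,0,0,-0.137,60],[0,0,0,0,0,-0.137,60]]]}}

```text
clock: 51.5
tool_pos: [0.5406, -0.0499, 0.227]
eef_rot: [-0.003, 0.928, -0.374, 0.007]
ft_force: [0.1, 0.1, 0.4]
width: 0.067
```

```bash
python3 -c "
from tray import *
need(0,-.094,.13,0,0);t=snapshot('top')
tray('t9.png')
hsv=cv2.cvtColor(t['pixels'],cv2.COLOR_RGB2HSV);m=((hsv[...,0]>4)&(hsv[...,0]<20)&(hsv[...,1]>170)&(hsv[...,2]>120)).astype(np.uint8)
k=cv2.connectedComponentsWithStats(m)
for x,c in zip(k[2][1:],k[3][1:]):
  if x[4]>8: print(x,ray(t,c,.02).round(3))
import side;side.hoist()"
```

```text
t 51.5 rail [ 0.012  -0.1336  0.227 ] yaw-YAW -0.858 z [ 0.015  0.001 -1.   ] F [0.1 0.1 0.4] w 0.067 j [-0.16 -0.07  1.34  0.    1.86  0.61]
shift [-0.0388 -0.0158  0.0968] turn [-0.006 -0.014 -0.858]
tray 0.77 [326. 202.  62.  72.] [ 0.542 -0.346] rail [-0.013 -0.434  0.   ] sides [np.float64(0.161), np.float64(0.127)] edge dir -0.24
[323 186  10  13 110] [ 0.569 -0.357  0.02 ]
[317 212   9  13  93] [ 0.499 -0.338  0.02 ]
cover low edge 325.16
```

View pics/t9.png

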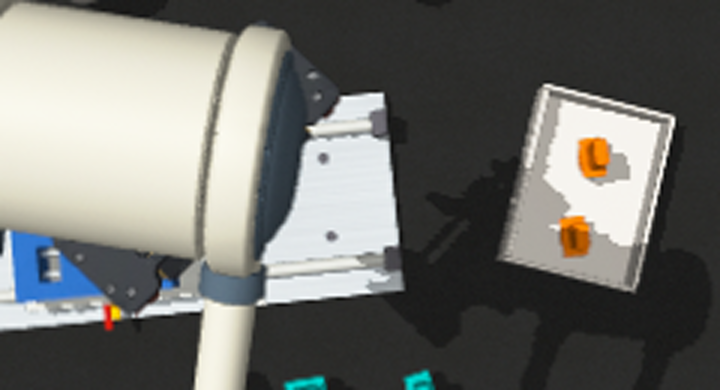

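Both plugs stand in the tray at (593,157) and (575,237) of the crop. The jig is still at yellow and the cover is flat. Now back to the knob.

Emit:
{"api": "servo_tool", "payload": {"motion": [[[0,0,0.01,0,0,-0.137,60],[0,0,0.01,0,0,-0.137,60],[0,0,0.01,0,0,-0.137,60],[0,0,0,0,0,-0.137,60],[0,0,0,0,0,-0.137,60],[0,0,0,0,0,-0.137,60],[0,0,0,0,0,0,60]]]}}

```text
clock: 52.4
tool_pos: [0.5411, -0.0509, 0.196]
eef_rot: [-0.0, 1.0, 0.026, 0.008]
ft_force: [-0.7, 0.7, -0.3]
width: 0.0669
```

```bash
python3 -c "
from h import *
need(.001,-.094,.12,0,0)"
```

```text
t 52.4 rail [ 0.0124 -0.1346  0.196 ] yaw-YAW -0.04 z [ 0.015  0.001 -1.   ] F [-0.7  0.7 -0.3] w 0.0669 j [-0.16 -0.08  1.4   0.    1.81 -0.21]
shift [-0.0142 -0.0401  0.0758] turn [ 0.    -0.015 -0.04 ]
```

Emit:
{"api": "servo_tool", "payload": {"motion": [[[-0.01,-0.02,0.02,0,-0.015,-0.04,60],[-0.001,-0.02,0.02,0,0,0,60],[0,0,0.03,0,0,0,60],[0,0,0,0,0,0,60]]]}}

```text
clock: 52.8
tool_pos: [0.528, -0.0111, 0.1253]
eef_rot: [0.0, 0.999, 0.033, 0.001]
ft_force: [-0.6, -0.6, -0.9]
width: 0.067
```

```bash
python3 -c "
from h import *
need(.001,-.094,.046,0,0)"
```

```text
t 52.8 rail [ 0.0031 -0.0938  0.1253] yaw-YAW -0.025 z [ 0.003 -0.001 -1.   ] F [-0.6 -0.6 -0.9] w 0.067 j [-0.08 -0.11  1.55 -0.    1.69 -0.15]
shift [-0.0023  0.0002  0.0793] turn [ 0.001 -0.003 -0.025]
```

Emit:
{"api": "servo_tool", "payload": {"motion": [[[-0.002,0,0.025,0,-0.003,-0.025,60],[0,0,0.025,0,0,0,60],[0,0,0.02,0,0,0,60],[0,0,0.005,0,0,0,60],[0,0,0,0,0,0,60]]]}}

```text
clock: 53.3
tool_pos: [0.5294, -0.0124, 0.0559]
eef_rot: [0.001, 0.999, 0.036, 0.004]
ft_force: [0.4, -0.2, 1.2]
width: 0.0665
```

```bash
python3 -c "
from h import *
need(.001,-.094,.046,0,0)"
```

```text
t 53.3 rail [ 0.0043 -0.0952  0.0559] yaw-YAW -0.019 z [ 0.008 -0.002 -1.   ] F [ 0.4 -0.2  1.2] w 0.0665 j [-0.09 -0.09  1.66 -0.    1.56 -0.16]
shift [-0.0034 -0.0012  0.0099] turn [ 0.002 -0.008 -0.019]
```

Emit:
{"api": "servo_tool", "payload": {"motion": [[[0,0,0,0,0,0,255],[0,0,0,0,0,0,255],[0,0,0,0,0,0,255],[0,0,0,0,0,0,255],[0,0,0,0,0,0,255],[0,0,0,0,0,0,255],[0,0,0,0,0,0,255],[0,0,0,0,0,0,255]]], "grip_force": 45}}

```text
clock: 54.1
tool_pos: [0.5291, -0.0133, 0.0632]
eef_rot: [0.002, 0.999, 0.034, 0.005]
ft_force: [0.6, 0.5, 0.2]
width: 0.0066
```

```bash
python3 -c "
from h import *
need(.001,-.094,.046,0,0)"
```

```text
t 54.1 rail [ 0.004  -0.0961  0.0632] yaw-YAW -0.024 z [ 0.009 -0.003 -1.   ] F [0.6 0.5 0.2] w 0.0066 j [-0.09 -0.09  1.65 -0.    1.58 -0.16]
shift [-0.0032 -0.0021  0.0172] turn [ 0.004 -0.009 -0.024]
```

It closed above the knob, because the tool crept up to TCP 0.063. I reopen, go lower and retry.

Emit:
{"api": "servo_tool", "payload": {"motion": [[[0,0,0,0,0,0,60],[0,0,0,0,0,0,60],[0,0,0,0,0,0,60],[0,0,0,0,0,0,60],[0,0,0,0,0,0,60],[0,0,0,0,0,0,60],[-0.003,-0.002,0.01,0.004,-0.008,-0.024,60],[0,0,0.01,0,0,0,60]]]}}

```text
clock: 54.9
tool_pos: [0.5268, -0.0114, 0.0428]
eef_rot: [-0.0, 0.999, 0.047, 0.001]
ft_force: [0.7, -0.2, 0.6]
width: 0.066
```

```bash
python3 -c "
from h import *
need(.001,-.094,.042,0,0)"
```

```text
t 54.9 rail [ 0.0019 -0.0939  0.0428] yaw-YAW 0.003 z [ 0.003  0.    -1.   ] F [ 0.7 -0.2  0.6] w 0.066 j [-0.09 -0.08  1.68  0.    1.55 -0.18]
shift [-0.0009  0.0001  0.0008] turn [-0.    -0.003  0.003]
```

Emit:
{"api": "servo_tool", "payload": {"motion": [[[0,0,0.001,0,0,0,255],[0,0,0,0,0,0,255],[0,0,0,0,0,0,255],[0,0,0,0,0,0,255],[0,0,0,0,0,0,255],[0,0,0,0,0,0,255],[0,0,0,0,0,0,255]]]}}

```text
clock: 55.6
tool_pos: [0.5271, -0.0111, 0.0389]
eef_rot: [-0.0, 0.999, 0.047, 0.001]
ft_force: [3.2, -0.6, -2.3]
width: 0.0212
```

```bash
python3 -c "
from h import *
need(.001,-.094,.042,0,0)
import tray;tray.tray()"
```

```text
t 55.6 rail [ 0.0022 -0.0937  0.0389] yaw-YAW 0.003 z [ 0.002  0.001 -1.   ] F [ 3.2 -0.6 -2.3] w 0.0212 j [-0.09 -0.08  1.68  0.    1.54 -0.18]
shift [-0.0012  0.0003 -0.0031] turn [-0.001 -0.003  0.003]
tray 0.71 [326. 204.  60.  73.] [ 0.542 -0.347] rail [-0.018 -0.431  0.   ] sides [np.float64(0.16), np.float64(0.128)] edge dir -0.26
```

Emit:
{"api": "servo_tool", "payload": {"motion": [[[0,-0.015,0,0,0,0,255],[0,-0.015,0,0,0,0,255],[0,-0.015,0,0,0,0,255],[0,-0.015,0,0,0,0,255],[0,-0.015,0,0,0,0,255],[0,-0.012,0,0,0,0,255]]]}}

```text
clock: 56.3
tool_pos: [0.5188, 0.075, 0.0389]
eef_rot: [0.004, 0.999, 0.045, 0.001]
ft_force: [2.5, -1.6, -1.4]
width: 0.0211
```

```bash
python3 -c "
from h import *
need(.001,.036,.042,0,0)"
```

```text
t 56.3 rail [ 0.0018 -0.0072  0.0389] yaw-YAW -0.001 z [ 0.003 -0.007 -1.   ] F [ 2.5 -1.6 -1.4] w 0.0211 j [ 0.08 -0.09  1.69 -0.01  1.54 -0.01]
shift [-0.0009 -0.0432 -0.0035] turn [ 0.007 -0.002 -0.001]
```

Emit:
{"api": "servo_tool", "payload": {"motion": [[[0,-0.014,0,0.006,0,0,255],[0,-0.014,0,0,0,0,255],[0,-0.009,0,0,0,0,255],[0,-0.002,0,0,0,0,255],[0,0,0,0,0,0,255]]]}}

```text
clock: 56.8
tool_pos: [0.5147, 0.1178, 0.0389]
eef_rot: [0.002, 0.999, 0.046, 0.001]
ft_force: [2.3, -3.0, -1.3]
width: 0.0208
```

```bash
python3 -c "
from h import *
need(.001,.0365,.042,0,0)"
```

```text
t 56.8 rail [0.0017 0.0358 0.0389] yaw-YAW 0.001 z [ 0.003 -0.004 -1.   ] F [ 2.3 -3.  -1.3] w 0.0208 j [ 0.16 -0.08  1.68 -0.    1.54  0.07]
shift [-0.0007 -0.0007 -0.0031] turn [ 0.004 -0.002  0.001]
```

Emit:
{"api": "servo_tool", "payload": {"motion": [[[0,0,0,0,0,0,60],[0,0,0,0,0,0,60],[0,0,0,0,0,0,60],[0,0,0,0,0,0,60],[0,0,0,0,0,0,60],[0,0,0,0,0,0,60],[0,0,-0.02,0,0,0,60],[0,0,-0.03,0,0,0,60]]]}}

```text
clock: 57.6
tool_pos: [0.5106, 0.1182, 0.0851]
eef_rot: [0.001, 0.999, 0.046, -0.005]
ft_force: [-0.3, 0.1, -0.7]
width: 0.0671
```

Emit:
{"api": "servo_tool", "payload": {"motion": [[[0,0,-0.04,0,0,0,60],[0,0,-0.04,0,0,0,60],[0,0.03,-0.03,0,0,0,60],[0,0.04,0,0,0,0,60],[0,0.04,0,0,0,0,60],[0,0,0,0,0,0,60]]]}}

```text
clock: 58.2
tool_pos: [0.5232, 0.0063, 0.2052]
eef_rot: [0.001, 0.999, 0.048, -0.001]
ft_force: [0.8, -0.5, -0.2]
width: 0.0671
```

```bash
python3 -c "
from tray import *
s=rep();p=snapshot('wrist');q=snapshot('side')
hsv=cv2.cvtColor(p['pixels'],cv2.COLOR_RGB2HSV);m=((hsv[...,0]>100)&(hsv[...,0]<125)&(hsv[...,1]>120)&(hsv[...,2]>60)).astype(np.uint8)
k=cv2.connectedComponentsWithStats(m);i=1+k[2][1:,4].argmax();c=cv2.minAreaRect(np.argwhere(k[1]==i)[:,::-1].astype(np.float32));print('cover',c,rail(ray(p,c[0],.08,s)))
tray();t=snapshot('top')
hsv=cv2.cvtColor(t['pixels'],cv2.COLOR_RGB2HSV);m=((hsv[...,0]>4)&(hsv[...,0]<20)&(hsv[...,1]>170)&(hsv[...,2]>120)).astype(np.uint8)
k=cv2.connectedComponentsWithStats(m)
for x,c in zip(k[2][1:],k[3][1:]):
  if x[4]>8: print(x,ray(t,c,.02).round(3))
a=cv2.resize(t['pixels'][160:280,30:370,::-1],(680,240),interpolation=2);b=cv2.resize(p['pixels'][0:220,110:400,::-1],(435,330));z=np.zeros((330,680,3),np.uint8);z[:,:435]=b
z[:200,440:680]=cv2.resize(q['pixels'][260:384,180:330,::-1],(240,200))
cv2.imwrite('pics/end.png',np.vstack([a,z]))"
```

```text
t 58.2 rail [-1.000e-04 -7.600e-02  2.052e-01] yaw-YAW 0.004 z [-0.001 -0.002 -1.   ] F [ 0.8 -0.5 -0.2] w 0.0671 j [-0.05 -0.11  1.41 -0.    1.84 -0.15]
cover ((253.0, 21.0), (42.0, 138.0), 90.0) [0.00052487 0.07519254 0.08      ]
tray 0.96 [327. 203.  58.  70.] [ 0.542 -0.347] rail [-0.016 -0.434  0.   ] sides [np.float64(0.16), np.float64(0.128)] edge dir -0.26
[203 126   7   6   9] [ 0.742 -0.029  0.02 ]
[323 187  10  13 108] [ 0.569 -0.357  0.02 ]
[317 212  10  13 102] [ 0.499 -0.338  0.02 ]
```

View pics/end.png

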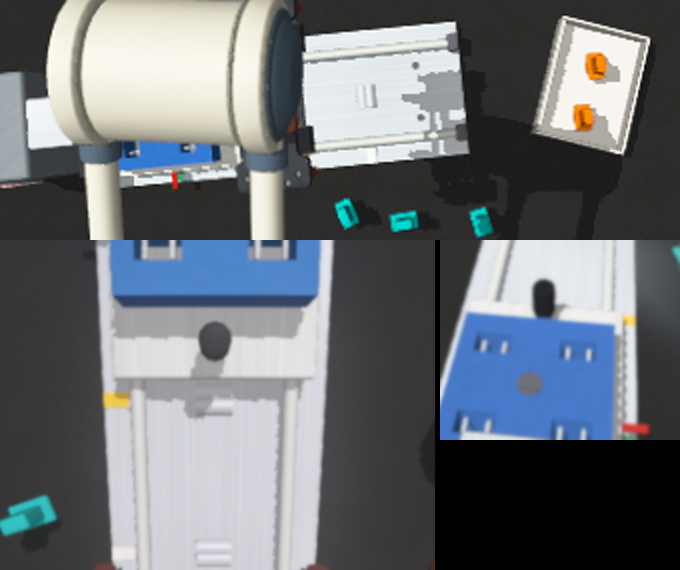

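```bash
python3 -c "
from fit import *
s=state();p=snapshot('wrist');t=snapshot('top')
m=(p['pixels'].max(2)<75);m[:55]=0;m[85:]=0;m[:,:238]=0;m[:,268:]=0;v,u=np.nonzero(m);print('knob',u.mean(),v.mean(),rail(ray(p,[u.mean(),v.mean()],.085,s)))
g=blob(t,lambda h,s,v:(h>45)&(h<88)&(s>60)&(v>60),(105,135,238,256));r=blob(t,lambda h,s,v:((h<6)|(h>174))&(s>150)&(v>100),(105,135,236,258))
print(g,r,rail(ray(t,g[0],.012)),rail(ray(t,r[0],.03)))"
```

```text
knob 252.75409836065575 80.95081967213115 [-0.00045966  0.02551263  0.085     ]
(array([120., 248.]), 15) (array([116.75, 250.1 ]), 20) [-0.08402222  0.12877597  0.012     ] [-0.08809933  0.13181591  0.03      ]
```

```bash
python3 -c "
from rig import *
print(finish_job())"
```

```text
the job is handed in; nothing more can be done
None
```

The job is done and handed in at about 58 s of the 210 s allowed; the hand-in gives no verdict, so the result rests on my last camera checks.

**What I did:**
- I pushed the jig by its knob to the yellow mark with both plugs seated. Only plug1 and plug2 were present; the far bores were empty.
- I rocked each plug out, put both in the white tray, then pushed the jig on to the green mark and backed the arm off.
- I did not touch the turquoise look-alikes, cup, jar or vice.

**Last checks:**
- **Jig:** the pointer measured 0.132 m against the green mark at 0.129 m. That is a travel of about 0.261 m, inside the 0.254–0.266 m window.
- **Plugs and tray:** both plugs stand in the tray, which had not moved when I measured it.
- **Cover:** it lay flat by its lower edge in the side view just before the last push. I did not measure that edge again afterwards, but it looked flat in the final pictures.
- **Robot:** the gripper was open and clear of everything.

**What disagreed or failed on the way:**
- **Finger length:** the fingertips end about 25–29 mm short of the reported TCP. My first close on plug1 missed above its tab, and I lowered every later grasp to allow for it.
- **Knob regrip:** one close on the knob before the last push slid off the top. I repeated it lower.
- **Early rocking:** one rocking move was too fast and pressed plug1 down with about 55 N. I slowed the swings after that.
- **Cover lift:** the cover rose an estimated 4 mm for a moment as each plug came free, under the 12 mm limit, and dropped back flat.
- **Last knob check:** it read 10 mm off because of a shadow, so I went by the pointer instead.

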